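# Shut a machined clamp in a viewing case and turn the case over

### The arm

A 6-joint arm with a two-finger parallel gripper is mounted at the origin on the work surface. World frame = base frame: x ahead of the robot, y to its left, z up, the work surface at z = 0. Lengths are in mm, angles in rad, forces in N, time in s.
With the tool pointing down it reaches from about 275 to 825 mm from the base axis. Payload 5.2 kg.
Tool frame: the origin (TCP) lies at the very end of the fingers, on their centre line; the grasp point (between the pads) lies 19 mm behind it; z points along the fingers, y is the direction in which the jaws open and shut (so a half turn about z gives the same grasp; the last joint's range is limited). The gripper opens to 93 mm and grips with 3 to 60 N. Pads are 15 mm wide; open, the fingers measure 128 mm over their backs; the gripper's body (75 mm by 188 mm) begins 65 mm behind the grasp point.
Start: joints at [-1.45, 0.259, 1.535, -0, 1.348, -0.203], TCP at [175.015, -521.416, 218.653] pointing down, gripper open.
Joint ranges: [-3.14, 3.14], [-0.91, 2.08], [0.19, 2.58], [-1.22, 4.36], [0.22, 2.71], [-3.12, 3.12]. Speed limits (rad/s): [2.57, 2.57, 3.14, 3.14, 3.14, 3.14].

### API

Orientations are given as [roll, pitch, yaw] about the fixed x, y, z axes, in that order (R = Rz(yaw) Ry(pitch) Rx(roll)).
In Python, from bench import robot gives the robot as it stands. The module is installed in compiled form; this text tells all that it offers. Calls block until the motion is done:
- robot.move_ptp(position, orientation): joint-space move of the TCP to a pose.
- robot.move_linear(position, ori=None, speed=150, f_stop=None): straight line of the TCP; ori=None keeps the orientation; speed is the mean speed in mm/s. With f_stop (N) it stops when the force on the tool has changed by that much, and returns True; else False.
- robot.move_j(angles): joint-space move.
- robot.move_gripper(opening): opening from 0.0 (shut) to 1.0 (fully open); the grip force is fixed at half the most; returns when the fingers have stopped.
- robot.sleep(seconds).
- robot.inverse_kinematics(position, orientation): joint angles nearest the present ones, or None.
- robot.get_image(name): name is "scene" or "side" or "wrist"; returns a dict with "img" (384x512x3 uint8, blue, green, red), "fovy" (degrees; the focal length in pixels is half the picture's height over the tangent of half this angle, whatever the lens; pixels are square), "cx", "cy" (the principal point, pixels), "eye" and "orientation" of the camera in the world. Camera axes: x right, y down, z forward; pixel columns grow to the right and rows downward; lengths in mm; the calibration is good to about 2 mm. A picture is of the moment at which its call begins. There is no depth.
A pose or a line that the arm cannot do raises robot.MotionError and nothing moves.
- robot.hand_in(): hands the job in, once; it reports no verdict.
Readings, each from a call of its own:
- robot.current_t(): time.
- robot.current_qpos(): joint angles.
- robot.current_joint_vel(): joint speeds.
- robot.current_joint_efforts(): joint torques, N m.
- robot.current_tcp_pos(): TCP position.
- robot.current_eef_rot(): TCP orientation.
- robot.current_contact_force(): force on the tool from outside, world axes, zero at the start.
- robot.current_ft_torque(): the same for the moment, N m.
- robot.current_gripper_width(): opening from 0.0 (shut) to 1.0 (fully open).
Only numpy, scipy, OpenCV 4.12 (cv2) and the standard library are available. Lean on these libraries where they do the work, as an engineer would, in place of code of your own. Each camera call takes 0.05 s, during which the arm holds its last target.

### The job

Take the clamp with two rings from the sloping rack under the lamp and lay it flat in the open viewing case, lengthwise between the four low blocks. Shut the lid fully, then turn the whole case over so that it lies flat on the bench on its lid with the clamp inside: lay it over gently, never let it fall, and leave the spacer and the tape roll where they are.

Things in the scene. Friction and masses are not known exactly. Their poses are not given: they have to be found in the camera images.
- case: Base half of a loose grey plastic clamshell case with clear windows, on the bench, lid open; base 0.42 kg, lid 0.14 kg. Origin: centre of its underside; z up out of the base, x along the hinge, handle on the -y side. Base outside 170 (x) x 116 (y) x 24 (z) mm; walls 5 mm, floor 4 mm, cavity 160 x 106 x 20 mm deep. Turned over, its z points down.
- case_center (a point): Centre of the shut case, 22 mm above the base's underside; axes of case. Four blocks 26 (x) x 8 x 10 mm high stand on the floor at x -38 and +44, y -34 and +34 mm from here: the clamp lies along x between the two rows (60 mm clear), either end first. The clamp's centre then is 4 mm below this point.
- hinge (a point): Middle of the hinge line, which runs along the case's x at its y = +58 mm, z = 24 mm; axes of case. The shut case is 44 mm thick and its hinge-side face is flat, so the case can be rolled over about this side: up until it stands on that face, then on down onto its lid.
- handle (a point): Middle of the handle: a round aluminium bar 16 mm thick, 116 mm long along the case's x, at the case's y = -100 mm, z = 22 mm (34 mm clear gap to the base's wall), free between two arms 10 mm wide at x = -52 and +52 mm. Axes of case. Lightly gripped (20 to 40 N) it turns between the fingers as the case is rolled over.
- lid (a joint): Lid of the case, rad: 0 = shut, grows as it opens; starts leaning back at 1.85 to 2.2, stop at 2.3. Stiff hinge, stays where it is left (0.2 N m to move). A shell 170 x 116 x 20 mm; shut, its top is 44 mm above the base's underside; at 1.57 it stands upright, outer face towards the case's +y, 20 mm beyond the hinge line, upper edge 116 mm above the hinge line.
- clamp_center (a point): Centre of the clamp, a steel part 124 mm long (x), 28 mm thick (z), 0.15 to 0.3 kg: a ring of 48 mm diameter at x = -38 mm and one of 36 mm at x = +44 mm (ring axes along z), joined by a flat web 20 mm wide (y), 24 mm thick, bare from x = -15 to +27 mm: grip it there. It starts lying on the rack's slope, its -x end downhill.
- rack: Fixed aluminium sloping rack, 210 mm wide (y), origin on the bench below the middle. Its slope rises at 35 deg (0.61 rad) towards the rack's +x. Two places, y = -50 and +50 mm: clamp in one, spacer in the other, either way round; their centres are 65 mm above the bench, 14 mm off the slope, at x = 0. Ribs 8 mm high at y = -102, 0, +102 mm, a 10 mm lip below.
- lamp (a point): Middle of the underside of a white lamp bar fixed over the rack, 180 mm above the bench: it spans 40 mm in the rack's x (from x = +5 to +45 mm), 237 mm in y, 24 mm thick, on posts at y = -112 and +112 mm, x = 85 mm. It is in the way of a vertical gripper: come in tilted, square to the slope. Axes of rack.
- spacer_center (a point): Centre of the spacer, a plain steel bar 124 x 36 x 28 mm with three round marks, in the other place of the rack. Leave it.
- tape: Roll of tape lying flat, 120 mm diameter, 36 mm high; origin at the centre of its underside. Leave it.
Things that resemble listed ones, but are neither listed nor needed, are in the scene too. Leave any brown, green or red look-alike of the part that bears clamp_center alone.

How it is judged (in metres and radians):
On the way, in this order (a step that is already met when the one before it is completed fails the run):
1. the clamp lies in the open case (x of clamp_center in the frame of case_center between -0.025 and 0.025 m and y of clamp_center in the frame of case_center between -0.02 and 0.02 m and z of clamp_center in the frame of case_center below 0.002 m and value of joint lid above 0.6 rad), for 0.2 s.
2. the lid is shut over the clamp while the case stands on its base (value of joint lid below 0.06 rad and angle between case's own z axis and vertical below 0.15 rad and z of clamp_center in the frame of case_center between -0.015 and 0.008 m), for 0.2 s.
At the end, for the whole second after the job is handed in: The case lies still and flat on the bench on its lid (its z axis within 0.1 rad of straight down, its centre lower than 28 mm), the lid shut to within 0.06 rad, the clamp inside (centre within 25 mm along, 40 mm across and 15 mm in thickness of the case's centre) (angle between case's own z axis and vertical above 3.04 rad and height (world z) of case_center below 0.028 m and value of joint lid below 0.06 rad and x of clamp_center in the frame of case_center between -0.025 and 0.025 m and y of clamp_center in the frame of case_center between -0.04 and 0.04 m and z of clamp_center in the frame of case_center between -0.015 and 0.015 m and linear speed of case below 0.02 m/s and angular speed of case below 0.1 rad/s); the robot touches nothing.
It fails at once if the case falls or is flung (turns faster than 4 rad/s) (angular speed of case above 4 rad/s).
It fails at once if the spacer is moved by more than 20 mm (distance of spacer_center from where it was at the start of the episode above 0.02 m).
It fails at once if the tape roll is moved by more than 20 mm (distance of tape from where it was at the start of the episode above 0.02 m).
It also fails if it takes over 72 s, if anything falls off the work surface, if the arm or the gripper's body presses on something with over 40 N, if the wrist force passes 120 N, or if a joint passes its speed limit or range.

## Working session

There is one attempt and no reset: what is moved stays moved. The work goes in short steps, each a Python script; the robot and the scene stay as the last script left them, time stands still between calls to the robot, and variables do not carry over. Pictures are saved under pics/ and viewed, and the job is handed in when it is done.

```bash
ls; mkdir -p pics; python3 - <<'E'
from bench import robot
import cv2,json
for n in ("scene","side","wrist"):
    d=robot.get_image(n); cv2.imwrite(f"pics/{n}0.png",d["img"])
    print(n,d["fovy"],d["cx"],d["cy"],d["eye"],d["orientation"])
print(robot.current_t())
E
```

```text
pics
scene 44.31959796298269 257.98180018930583 187.2493228549532 [1276.75116561  -65.19118439 1367.36275718] [-2.60715935 -0.01172839  1.40557382]
side 48.18734274467418 250.73531234133307 196.96305520861713 [ -6.45021398 731.97041243 951.71578435] [-2.32652002 -0.0048698  -2.42400757]
wrist 69.82172371195118 260.5290864340322 191.54974762204392 [ 248.94464125 -496.90768219  384.52260744] [ 2.85889841e+00  1.78396439e-03 -1.24624434e+00]
0.15
```

View pics/scene0.png

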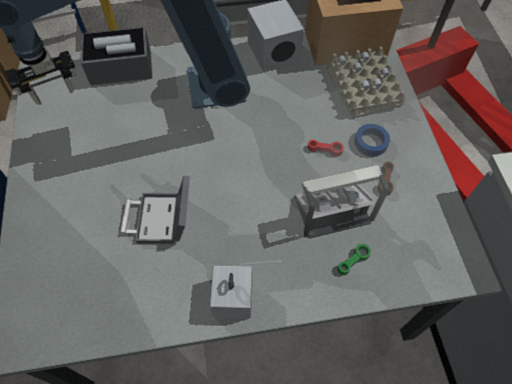

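View pics/side0.png

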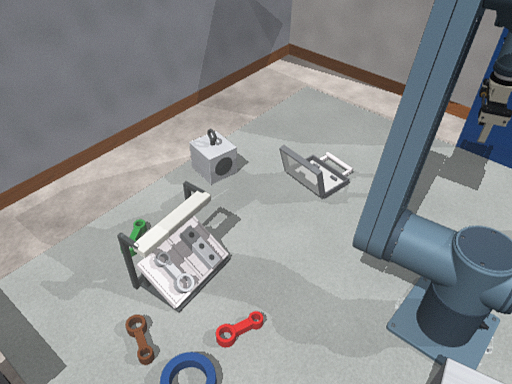

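View pics/wrist0.png

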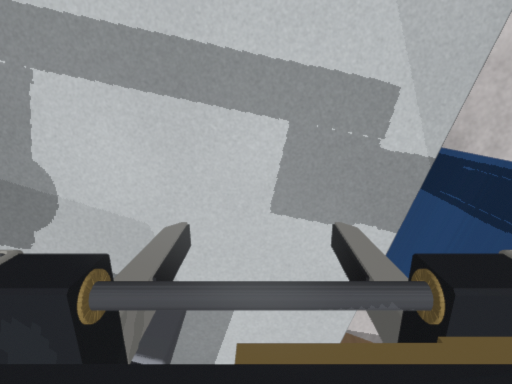

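The scene image shows the case at about (157,215), the rack and lamp at (340,200), and the tape at (372,139). The look-alikes are red (325,147), brown (388,178) and green (354,260). I'll take enlarged crops next.

```bash
cat > h.py <<'E'
import numpy as np, cv2
from scipy.spatial.transform import Rotation as R
CAM={"scene":(44.31959796298269,257.98180018930583,187.2493228549532,[1276.75116561,-65.19118439,1367.36275718],[-2.60715935,-0.01172839,1.40557382]),
"side":(48.18734274467418,250.73531234133307,196.96305520861713,[-6.45021398,731.97041243,951.71578435],[-2.32652002,-0.0048698,-2.42400757])}
def cam(d): return (d["fovy"],d["cx"],d["cy"],d["eye"],d["orientation"])
def ray(c,u,v):
    if isinstance(c,str): c=CAM[c]
    f=192/np.tan(np.radians(c[0]/2)); M=R.from_euler('xyz',c[4]).as_matrix()
    d=M@np.array([(u-c[1])/f,(v-c[2])/f,1.]); return np.array(c[3]),d/np.linalg.norm(d)
def plane(c,u,v,z):
    e,d=ray(c,u,v); return e+d*(z-e[2])/d[2]
def tri(obs):
    A=np.zeros((3,3));b=np.zeros(3);L=[]
    for c,u,v in obs:
        e,d=ray(c,u,v);P=np.eye(3)-np.outer(d,d);A+=P;b+=P@e;L.append((e,d))
    p=np.linalg.solve(A,b); return p,[round(float(np.linalg.norm((np.eye(3)-np.outer(d,d))@(p-e))),1) for e,d in L]
def proj(c,p):
    if isinstance(c,str): c=CAM[c]
    f=192/np.tan(np.radians(c[0]/2)); M=R.from_euler('xyz',c[4]).as_matrix()
    q=M.T@(np.array(p)-np.array(c[3])); return np.array([c[1]+f*q[0]/q[2],c[2]+f*q[1]/q[2]])
E
python3 - <<'E'
import cv2
s=cv2.imread("pics/scene0.png");d=cv2.imread("pics/side0.png")
def crop(i,x,y,w,h,k,n): cv2.imwrite(n,cv2.resize(i[y:y+h,x:x+w],None,fx=k,fy=k,interpolation=cv2.INTER_CUBIC))
crop(s,110,165,100,90,6,"pics/c1.png");crop(s,285,120,120,120,5,"pics/c2.png")
crop(d,270,130,100,75,7,"pics/c3.png");crop(d,110,175,130,140,4,"pics/c4.png")
E
```

```text
(no output)
```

View pics/c1.png

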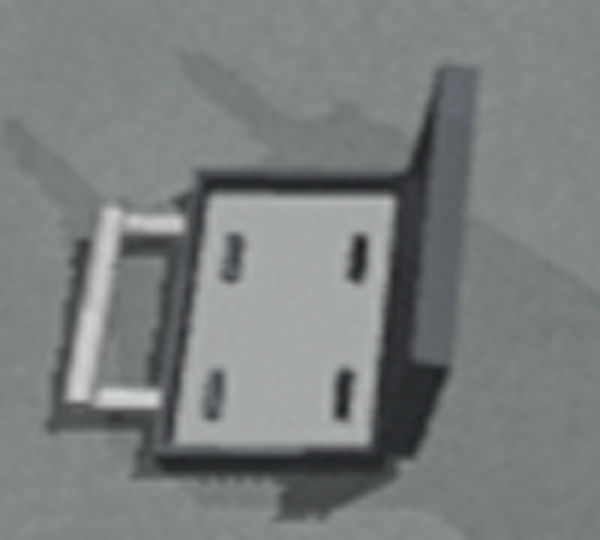

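View pics/c2.png

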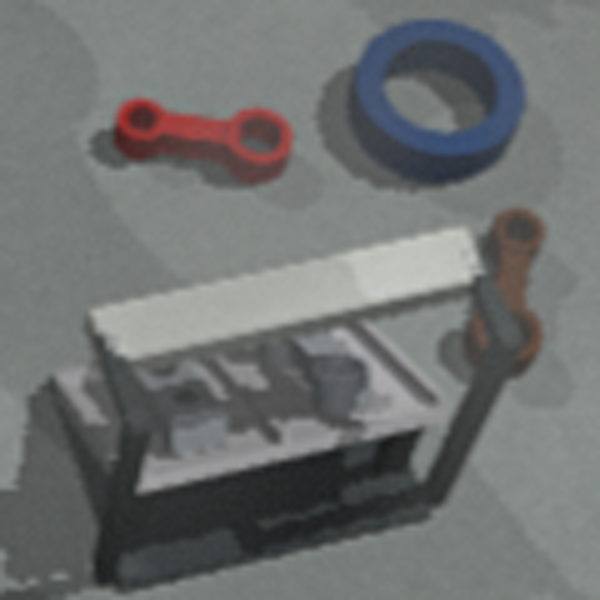

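View pics/c3.png

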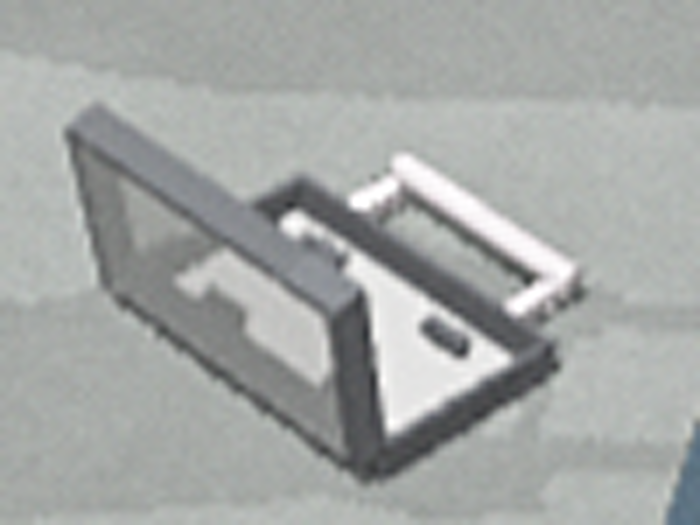

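View pics/c4.png

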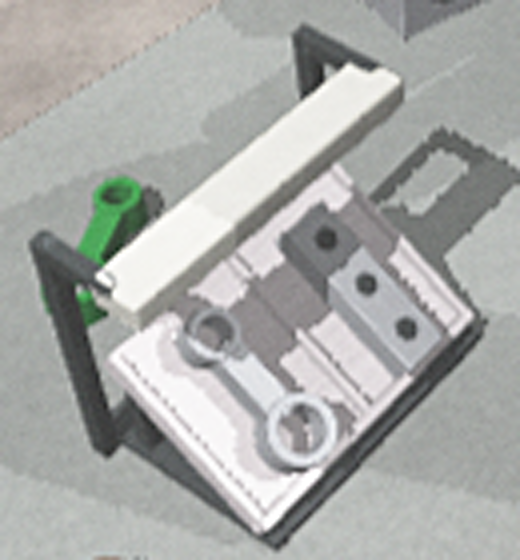

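```bash
python3 - <<'E'
from h import *
np.set_printoptions(precision=1,suppress=True)
S=lambda x,y:("scene",110+x/6-.4,165+y/6-.4)
D=lambda x,y:("side",270+x/7-.4,130+y/7-.4)
S2=lambda x,y:("scene",285+x/5-.4,120+y/5-.4)
D2=lambda x,y:("side",110+x/4-.4,175+y/4-.4)
for n,o in dict(h1=[S(112,212),D(405,160)],h2=[S(80,398),D(575,275)],
 lamp1=[S2(108,360),D2(132,318)],lamp2=[S2(480,280),D2(402,90)],
 lampb1=[S2(90,315),D2(98,290)],
 wall=[S(163,460),D(553,350)]).items(): print(n,*tri(o))
for b in [(234,257),(358,258),(214,394),(345,395)]: print("blk",plane(*S(*b),14))
for b in [(200,175),(163,462)]: print("wallTop",plane(*S(*b),24))
print("tape",plane(*S2(437,92),36))
# side rings
for b in [(300,430),(213,330),(366,283),(327,238),(406,328)]: print("rack side @65",plane(*D2(*b),65), plane(*D2(*b),80))
c=R.from_euler('xyz',[np.pi,0,0])
from bench import robot
p=np.array(robot.current_tcp_pos());o=robot.current_eef_rot();M=R.from_euler('xyz',o)
print(p,o); d=robot.get_image("wrist")
print("cam in tool",M.inv().apply(np.array(d["eye"])-p),(M.inv()*R.from_euler('xyz',d["orientation"])).as_euler('xyz'))
E
```

```text
h1 [ 535.2 -311.2   93.3] [21.8, 21.8]
h2 [ 521.9 -400.4  -53.3] [27.9, 27.9]
lamp1 [617.4 302.   96. ] [92.3, 92.3]
lamp2 [593.2 322.9 270.9] [94.0, 94.0]
lampb1 [613.4 303.5 138.7] [108.1, 108.1]
wall [ 530.3 -377.5 -101.6] [44.1, 44.1]
blk [ 508.3 -280.7   14. ]
blk [ 519.5 -214.7   14. ]
blk [ 588.7 -295.    14. ]
blk [ 600.2 -227.2   14. ]
wallTop [ 460.1 -294.9   24. ]
wallTop [ 628.4 -320.9   24. ]
tape [366.9 508.2  36. ]
rack side @65 [529.4 361.4  65. ] [520.4 367.7  80. ]
rack side @65 [630.7 345.4  65. ] [619.9 351.9  80. ]
rack side @65 [584.4 251.3  65. ] [574.4 259.4  80. ]
rack side @65 [633.7 240.9  65. ] [622.8 249.2  80. ]
rack side @65 [537.  260.8  65. ] [527.8 268.8  80. ]
[ 174.9 -521.   218. ] [-3.1 -0.   0.3]
cam in tool [  77.9    0.5 -166.6] [-0.3 -0.   1.6]
```

```bash
python3 - <<'E'
from h import *
np.set_printoptions(precision=1,suppress=True)
S=lambda x,y:("scene",110+x/6-.4,165+y/6-.4)
D=lambda x,y:("side",270+x/7-.4,130+y/7-.4)
S2=lambda x,y:("scene",285+x/5-.4,120+y/5-.4)
D2=lambda x,y:("side",110+x/4-.4,175+y/4-.4)
for n,o in dict(h1=[S(112,207),D(577,275)],h2=[S(78,400),D(403,155)],
 lampTopNear_py=[S2(480,270),D2(100,285)],lampTop_my=[S2(132,355),D2(403,78)],lamptop3=[S2(88,312),D2(403,78)],lamp_py_far=[S2(465,228),D2(132,310)],
 lid_xm=[S(440,68),D(360,295)],lid_xp=[S(445,365),D(95,105)], wall=[S(163,460),D(300,182)],
 rackcornerPy=[S2(310,440),D2(105,365)],big=[S2(345,370),D2(213,330)]).items(): print(n,*tri(o))
print(proj("side",[560,300,65]))
E
```

```text
h1 [ 471.6 -343.6   23.8] [1.1, 1.1]
h2 [ 586.4 -363.6   26.9] [1.4, 1.4]
lampTopNear_py [607.6 425.4 199.3] [0.4, 0.4]
lampTop_my [616.  198.6 190.9] [17.8, 17.8]
lamptop3 [600.  190.6 200.8] [1.0, 1.0]
lamp_py_far [578.5 425.1 200.3] [0.1, 0.1]
lid_xm [ 479.7 -152.   128.1] [1.0, 1.0]
lid_xp [ 646.3 -169.5  133.4] [6.9, 6.9]
wall [ 621.2 -324.2   14.5] [2.0, 2.0]
rackcornerPy [648.5 374.7  56.4] [37.0, 37.0]
big [607.2 361.6  98.9] [1.7, 1.7]
[194.1 260.9]
```

```bash
python3 - <<'E'
from h import *
from bench import robot
np.set_printoptions(precision=2,suppress=True)
print("weight",plane("scene",232,268,90),plane("scene",232,300,60),plane("side",213,160,0))
for p,o in [((540,-290,270),[np.pi,0,-.173]),((540,-290,270),[np.pi,0,np.pi-.173]),((560,-200,150),[np.pi,0,-.173]),((560,-200,150),[np.pi,0,np.pi/2-.173])]:
    print(robot.inverse_kinematics(p,o))
def rackori(flip):
    Rz=R.from_euler('z',.091).as_matrix()
    z=Rz@np.array([np.sin(.611),0,-np.cos(.611)]); x=Rz@np.array([np.cos(.611),0,np.sin(.611)])
    if flip:x=-x
    return R.from_matrix(np.c_[x,np.cross(z,x),z]).as_euler('xyz')
for f in (0,1):
    print(rackori(f)); 
    for p in [(580+6*.82,357,70),(500,357,170)]: print(robot.inverse_kinematics(p,rackori(f)))
robot.move_ptp([520,-285,290],[np.pi,0,-.173])
d=robot.get_image("wrist");cv2.imwrite("pics/w1.png",d["img"]);np.save("w1.npy",np.array(cam(d),dtype=object),allow_pickle=True)
print(robot.current_t(),robot.current_tcp_pos(),d["eye"])
E
```

```text
weight [786.14 -43.46  90.  ] [869.   -55.98  60.  ] [880.76 -87.59   0.  ]
[-0.67  0.35  1.29 -0.    1.51  1.07]
[-0.67  0.35  1.29  0.    1.51 -2.07]
[-0.53  0.39  1.52 -0.    1.23  1.21]
[-0.53  0.39  1.52  0.    1.23 -0.36]
[ 3.14 -0.61  0.09]
[ 0.51  0.43  1.89 -0.78  0.34  2.67]
[ 0.61  0.19  1.94 -0.58  0.54  2.52]
[-3.14  0.61 -3.05]
[ 0.51  0.43  1.89 -0.78  0.34 -0.47]
[ 0.61  0.19  1.94 -0.58  0.54 -0.62]
1.8167 [ 519.35 -285.86  289.69] [ 596.4  -299.72  456.26]
```

View pics/w1.png

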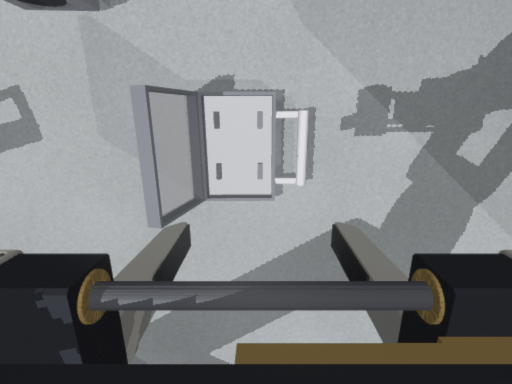

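The wrist view shows the four blocks at (217,120), (260,120), (219,171) and (260,171), the handle bar from (303,113) to (302,183), and the lid leaning left. I'll measure the block and rim corners more precisely.

```bash
python3 - <<'E'
from h import *
np.set_printoptions(precision=1,suppress=True)
c=tuple(np.load("w1.npy",allow_pickle=True)); im=cv2.imread("pics/w1.png")
g=cv2.cvtColor(im,cv2.COLOR_BGR2GRAY)
cv2.imwrite("pics/w1c.png",cv2.resize(im[75:235,125:325],None,fx=3.9,fy=3.6,interpolation=cv2.INTER_CUBIC))
roi=g[98:194,207:271]; m=(roi<130).astype(np.uint8)
n,l,s,ce=cv2.connectedComponentsWithStats(m)
pts=[]
for i in range(1,n):
    if s[i,4]>20: print(s[i],ce[i]+[207,98]); 
    if 20<s[i,4]<200: pts.append(plane(c,*(ce[i]+[207,98]),10)[:2])
print(np.array(pts),np.mean(pts,0))
# handle bright
hs=cv2.inRange(im[105:192,294:312],(185,185,185),(255,255,255)); ys,xs=np.nonzero(hs);print(len(xs),xs.min()+294,xs.max()+294,ys.min()+105,ys.max()+105)
(cx,cy),wh,an=cv2.minAreaRect(np.c_[xs+294,ys+105].astype(np.float32));print(cx,cy,wh,an,plane(c,cx,cy,26))
E
```

```text
[ 7 14  6 16 79] [216.2 119.4]
[ 0 64  2 32 47] [207.3 180.2]
[10 65  5 16 71] [218.7 170.8]
[[ 596.5 -228.8]
 [ 502.9 -192.9]
 [ 515.2 -215.1]] [ 538.2 -212.3]
655 294 307 110 185
300.5 147.5 (75.0, 13.0) 90.0 [ 532.5 -351.5   26. ]
```

View pics/w1c.png

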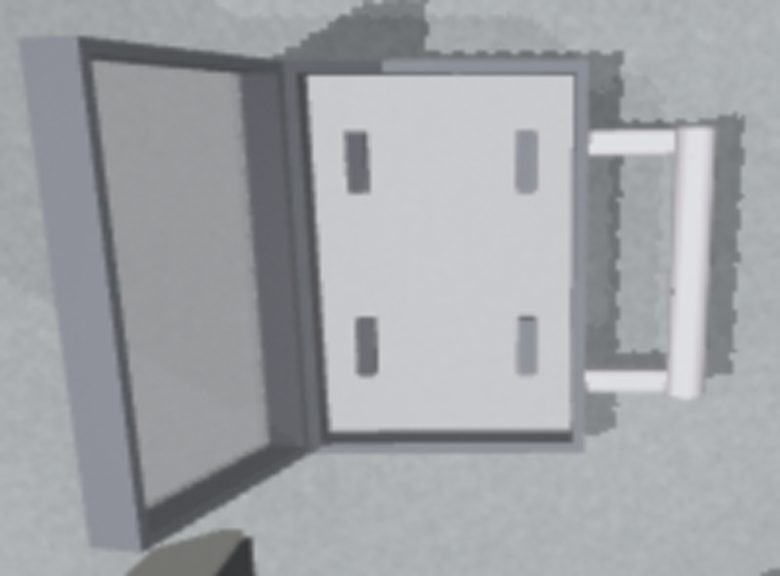

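```bash
cat >> h.py <<'E'
def fitpose(loc,wor):
    """2D rigid fit"""
    a=np.array(loc,float);b=np.array(wor,float)[:,:2];ca=a.mean(0);cb=b.mean(0)
    H=(a-ca).T@(b-cb); yaw=np.arctan2(H[0,1]-H[1,0],H[0,0]+H[1,1]);c,s=np.cos(yaw),np.sin(yaw)
    t=cb-np.array([[c,-s],[s,c]])@ca; res=b-(a@np.array([[c,-s],[s,c]]).T+t)
    return t,yaw,res
def wcase(t,yaw,p):
    c,s=np.cos(yaw),np.sin(yaw);return np.array([t[0]+c*p[0]-s*p[1],t[1]+s*p[0]+c*p[1],p[2]])
E
python3 - <<'E'
from h import *
np.set_printoptions(precision=1,suppress=True)
c=tuple(np.load("w1.npy",allow_pickle=True))
P=lambda x,y:(125+(x+.5)/3.9-.5,75+(y+.5)/3.6-.5)
obs=[((44,34),(358,162),14),((44,-34),(526,161),14),((-38,34),(367,347),14),((-38,-34),(527,346),14),((0,-100),(692,262),30),((85,-58),(585,60),24),((-85,-58),(582,449),24)]
w=[plane(c,*P(*o[1]),o[2]) for o in obs]
t,y,r=fitpose([o[0] for o in obs],w);print(t,y);print(r)
t4,y4,_=fitpose([o[0] for o in obs[:4]],w[:4]);print(t4,y4)
# lid: vertical plane x=+-85 in case
for q,x in [((82,38),85),((140,548),-85),((22,38),85),((92,548),-85)]:
    e,d=ray(c,*P(*q)); n=np.array([np.cos(y),np.sin(y),0]); o=np.array([t[0],t[1],0])+x*n
    p=e+d*((o-e)@n)/(d@n); l=p-np.array([*t,0]); print("y,z",l@[-np.sin(y),np.cos(y),0],p[2])
E
```

```text
[ 547.6 -254.8] -0.16329992509915658
[[-0.6 -1.3]
 [-0.6 -0.3]
 [ 0.  -0.7]
 [-0.   0.1]
 [ 1.4  0.1]
 [-1.2  1. ]
 [ 0.9  1.1]]
[ 547.3 -255.4] -0.16848995976739978
y,z 93.2781411569325 124.4767938951901
y,z 92.90459939652223 131.65319820457046
y,z 109.82827382290324 126.34076168907131
y,z 108.7783831897551 131.31507846939837
```

```bash
cat >> h.py <<'E'
T0=np.array([547.4,-255.0]);Y0=-0.166
E
python3 - <<'E'
from h import *
from bench import robot
np.set_printoptions(precision=1,suppress=True)
W=lambda x,y,z:list(wcase(T0,Y0,(x,y,z)))
O=[np.pi,0,Y0]
robot.move_ptp(W(0,10,130),O)
robot.move_linear(W(0,10,96),speed=150)
f0=np.array(robot.current_contact_force())
print(robot.move_linear(W(0,68,96),speed=70,f_stop=20))
print(robot.current_t(),np.array(robot.current_contact_force())-f0,robot.current_tcp_pos(),W(0,68,96))
robot.move_linear(W(0,40,96),speed=200)
robot.move_ptp([520,-275,290],O)
d=robot.get_image("wrist");cv2.imwrite("pics/w2.png",d["img"]);np.save("w2.npy",np.array(cam(d),dtype=object),allow_pickle=True)
cv2.imwrite("pics/w2c.png",cv2.resize(d["img"][75:235,105:325],None,fx=3.6,fy=3.6,interpolation=cv2.INTER_CUBIC))
print(robot.current_t())
E
```

```text
False
3.875 [-0.5 -0.5  0.2] [ 558.8 -187.7   96.1] [np.float64(558.6362293597581), np.float64(-187.9347545313155), np.float64(96.0)]
5.05
```

View pics/w2c.png

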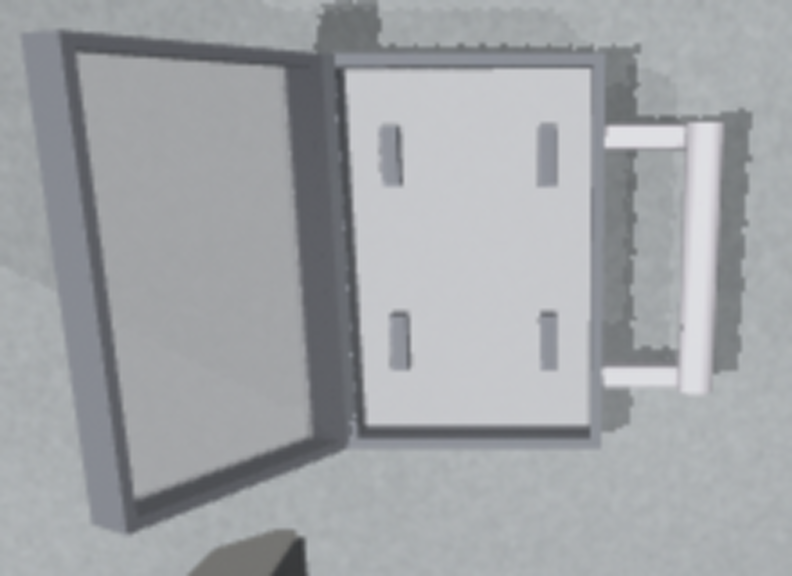

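```bash
python3 - <<'E'
from h import *
np.set_printoptions(precision=1,suppress=True)
c=tuple(np.load("w2.npy",allow_pickle=True))
P=lambda x,y:(105+(x+.5)/3.6-.5,75+(y+.5)/3.6-.5)
obs=[((44,34),(389,154),14),((44,-34),(547,154),14),((-38,34),(399,343),14),((-38,-34),(549,342),14),((0,-100),(701,258),30),((85,-58),(604,55),24),((-85,-58),(600,446),24)]
w=[plane(c,*P(*o[1]),o[2]) for o in obs]
t,y,r=fitpose([o[0] for o in obs],w);print(t,y);print(r)
for q,x in [((65,32),85),((128,532),-85)]:
    e,d=ray(c,*P(*q)); n=np.array([np.cos(y),np.sin(y),0]); o=np.array([t[0],t[1],0])+x*n
    p=e+d*((o-e)@n)/(d@n); l=p-np.array([*t,0]); print("y,z",l@[-np.sin(y),np.cos(y),0],p[2])
E
```

```text
[ 550.5 -238.4] -0.15984682712635515
[[ 0.4 -0.3]
 [ 0.1 -0.2]
 [-0.4 -0.2]
 [-0.3 -0.3]
 [ 1.3  0.1]
 [-1.7  0.3]
 [ 0.5  0.6]]
y,z 119.0445755065055 114.10057678983281
y,z 117.06106555774825 122.33297400710404
```

```bash
cat >> h.py <<'E'
T1=np.array([550.5,-238.4]);Y1=-0.160
def rackori(yaw=.091,flip=True):
    Rz=R.from_euler('z',yaw).as_matrix()
    z=Rz@np.array([np.sin(.611),0,-np.cos(.611)]); x=Rz@np.array([np.cos(.611),0,np.sin(.611)])
    if flip:x=-x
    return R.from_matrix(np.c_[x,np.cross(z,x),z]).as_euler('xyz')
E
python3 - <<'E'
from h import *
from bench import robot
robot.move_ptp([470,345,230],rackori())
robot.move_gripper(0.55)
d=robot.get_image("wrist");cv2.imwrite("pics/w3.png",d["img"]);np.save("w3.npy",np.array(cam(d),dtype=object),allow_pickle=True)
print(robot.current_t(),robot.current_tcp_pos(),robot.current_gripper_width())
E
```

```text
8.175 [469.96767589 345.03688108 230.0147235 ] 0.554237997976609
```

View pics/w3.png

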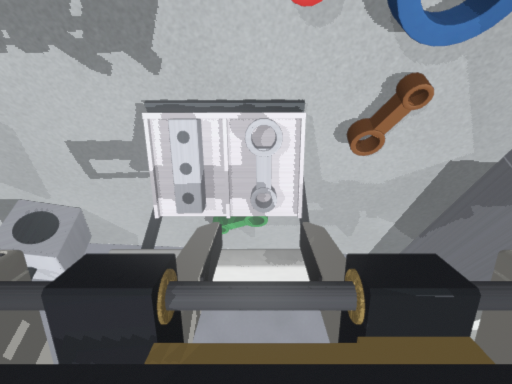

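```bash
python3 - <<'E'
from h import *
im=cv2.imread("pics/w3.png")
cv2.imwrite("pics/w3c.png",cv2.resize(im[90:230,140:315],None,fx=4,fy=4,interpolation=cv2.INTER_CUBIC))
E
```

```text
(no output)
```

View pics/w3c.png

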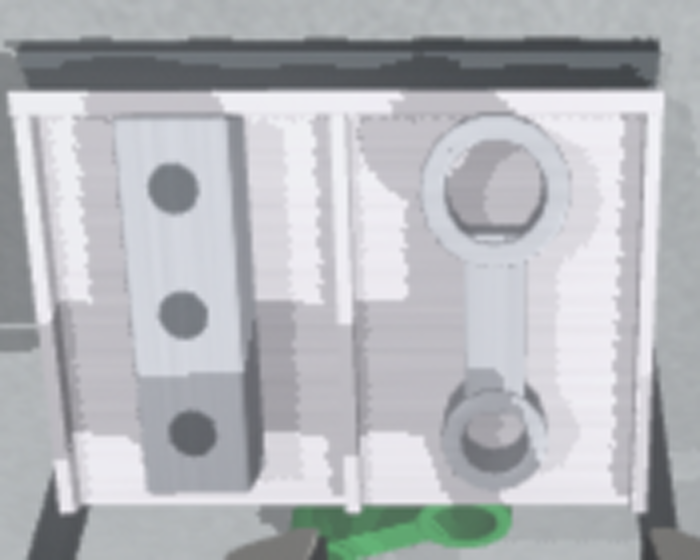

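```bash
python3 - <<'E'
from h import *
np.set_printoptions(precision=1,suppress=True)
c=tuple(np.load("w3.npy",allow_pickle=True))
P=lambda x,y:(140+(x+.5)/4-.5,90+(y+.5)/4-.5)
D2=lambda x,y:("side",110+x/4-.4,175+y/4-.4)
print("tri big",*tri([(c,*P(495,190)),D2(301,430)])); print("tri small",*tri([(c,*P(494,440)),D2(212,331)]))
Rz=R.from_euler('z',.091); n=Rz.apply([-np.sin(.611),0,np.cos(.611)]); ux=Rz.apply([np.cos(.611),0,np.sin(.611)])
def onplane(q,off,c0):
    e,d=ray(c,*P(*q)); return e+d*((c0+off*n-e)@n)/(d@n)
c0=np.array([580,357,65.])
b=onplane((495,190),14,c0); s=onplane((494,440),14,c0)
print(b,s,np.linalg.norm(s-b),"yaw",np.arctan2(*(s-b)[1::-1]),"centre",b+(s-b)*38/82-14*n)
for q,off in [((466,300),12),((526,300),12),((466,370),12),((526,370),12)]: print("web",onplane(q,off,c0))
# spacer holes & edges as check
h=[onplane(q,14,c0) for q in [(172,188),(183,315),(192,433)]];print("spacer",*h,"yaw",np.arctan2(*(h[2]-h[0])[1::-1]))
l=onplane((10,95),-4,c0);r=onplane((662,95),-4,c0);print("lip",l,r,np.linalg.norm(r-l),np.arctan2(-(r-l)[0],(r-l)[1]))
E
```

```text
tri big [538.  354.8  50.9] [0.5, 0.5]
tri small [606.6 360.8  98.4] [0.0, 0.0]
[537.5 354.5  52.3] [604.9 360.6  99.7] 82.61039249843593 yaw 0.09008328938246263 centre [576.7 358.1  62.8]
web [568.4 348.   71. ]
web [566.6 367.5  71. ]
web [587.5 349.7  84.5]
web [585.7 369.5  84.4]
spacer [546.3 253.5  52. ] [579.3 256.8  75.2] [612.1 259.8  98.3] yaw 0.09538333485830287
lip [538.8 197.6  21.2] [519.6 407.1  21.2] 210.37038013953645 0.09131967824654644
```

```bash
python3 - <<'E'
from h import *
from bench import robot
np.set_printoptions(precision=1,suppress=True)
Rz=R.from_euler('z',.091); n=Rz.apply([-np.sin(.611),0,np.cos(.611)]); ux=Rz.apply([np.cos(.611),0,np.sin(.611)])
c=np.array([576.7,358.4,62.8]); g=c+6*ux; O=rackori()
robot.move_linear(list(g+60*n),speed=200)
print(robot.current_t())
robot.move_linear(list(g+5*n),speed=120,f_stop=15)
print(robot.move_linear(list(g-10*n),speed=60,f_stop=12),np.array(robot.current_tcp_pos())-(g-10*n))
robot.move_gripper(0.0)
print(robot.current_t(),robot.current_gripper_width())
robot.move_linear(list(g+22*n),speed=100)
robot.move_linear(list(g+22*n+np.array([-80,-7,10])),speed=200)
print(robot.current_t(),robot.current_gripper_width(),robot.current_contact_force())
d=robot.get_image("side");cv2.imwrite("pics/s4.png",cv2.resize(d["img"][150:320,100:260],None,fx=3,fy=3))
d=robot.get_image("wrist");cv2.imwrite("pics/w4.png",d["img"]);np.save("w4.npy",np.array(cam(d),dtype=object),allow_pickle=True)
E
```

```text
9.0167
False [-0.  -0.2 -0.4]
10.625 0.2133830618701677
11.65 0.21066384765267343 [ 0.6 -0.5 -3.3]
```

View pics/s4.png

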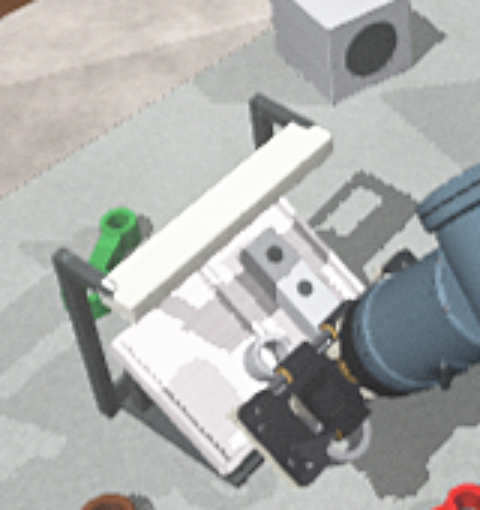

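View pics/w4.png

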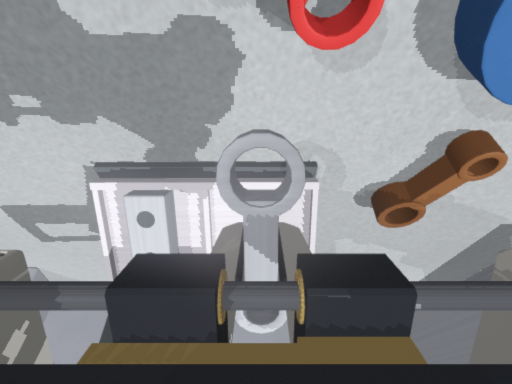

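```bash
python3 - <<'E'
from h import *
from bench import robot
np.set_printoptions(precision=1,suppress=True)
c=tuple(np.load("w4.npy",allow_pickle=True))
M=R.from_euler('xyz',robot.current_eef_rot()); p=np.array(robot.current_tcp_pos())
e,d=ray(c,261,174); e=M.inv().apply(e-p); d=M.inv().apply(d)
for z in (-22,-24,-26): print(e+d*(z-e[2])/d[2])
for x in (245,278):
  e,d=ray(c,x,235); e=M.inv().apply(e-p); d=M.inv().apply(d);print("web",e+d*(-22-e[2])/d[2])
for z in(150,60):
  q=wcase(T1,Y1,(6,-3,z)); print(robot.inverse_kinematics(list(q),[np.pi,0,Y1+np.pi]))
E
```

```text
[ 45.4  -0.  -22. ]
[ 45.8  -0.  -24. ]
[ 46.3  -0.  -26. ]
web [  9.5  -9.2 -22. ]
web [  9.5   9.8 -22. ]
[-0.6  0.4  1.5  0.   1.2 -2. ]
[-0.6  0.5  1.6  0.   1.1 -2. ]
```

```bash
python3 - <<'E'
from h import *
from bench import robot
np.set_printoptions(precision=1,suppress=True)
O=[np.pi,0,Y1+np.pi]; W=lambda x,y,z:list(wcase(T1,Y1,(x,y,z)))
p=robot.current_tcp_pos(); print(p)
robot.move_linear([450,340,265],speed=300)
robot.move_ptp(W(7.5,-3,265),O)
robot.move_linear(W(7.5,-3,60),speed=180)
print(robot.current_t())
f0=np.array(robot.current_contact_force())
print(robot.move_linear(W(7.5,-3,6.5),speed=50,f_stop=6),robot.current_tcp_pos(),np.array(robot.current_contact_force())-f0,robot.current_gripper_width())
d=robot.get_image("wrist");cv2.imwrite("pics/w5.png",d["img"])
d=robot.get_image("side");cv2.imwrite("pics/s5.png",cv2.resize(d["img"][100:230,240:400],None,fx=4,fy=4))
print(robot.current_t())
E
```

```text
[490.6 351.2  94.5]
15.95
False [ 557.7 -242.7    6.9] [ 0.3 -0.3  0.2] 0.2103321213791801
17.2667
```

View pics/w5.png

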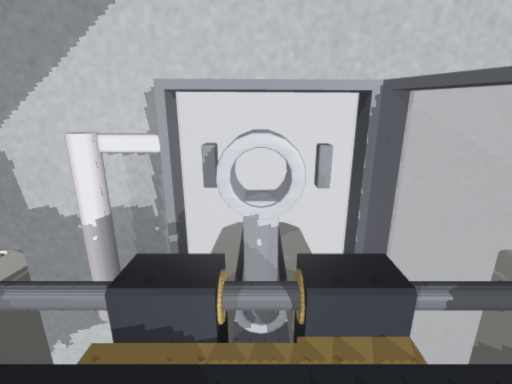

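View pics/s5.png

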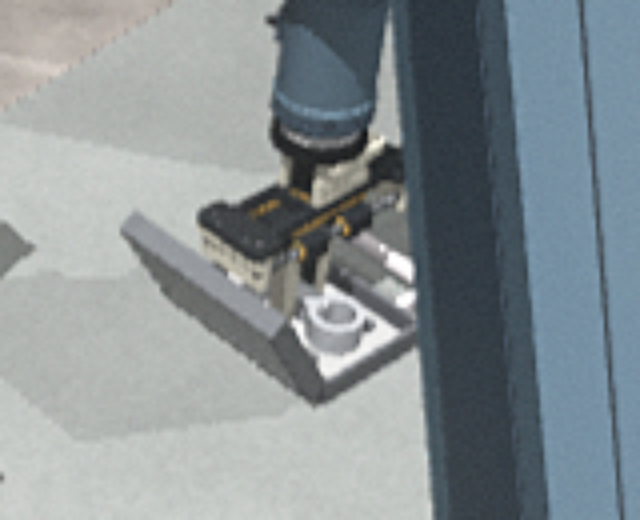

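The wrist view shows the clamp centred between the block pairs at (210,165) and (324,165), with no contact yet. I'll go down a little further and release.

```bash
python3 - <<'E'
from h import *
from bench import robot
np.set_printoptions(precision=1,suppress=True)
W=lambda x,y,z:list(wcase(T1,Y1,(x,y,z)))
f0=np.array(robot.current_contact_force())
print(robot.move_linear(W(7.5,-3,5.0),speed=20,f_stop=5),robot.current_tcp_pos(),np.array(robot.current_contact_force())-f0)
robot.move_gripper(0.42)
robot.sleep(0.1)
print(robot.current_gripper_width(),robot.current_contact_force())
robot.move_linear(W(7.5,-3,150),speed=180)
robot.move_ptp(W(45,-15,230),[np.pi,0,Y1+np.pi])
d=robot.get_image("wrist");cv2.imwrite("pics/w6.png",d["img"]);np.save("w6.npy",np.array(cam(d),dtype=object),allow_pickle=True)
print(robot.current_t())
E
```

```text
False [ 558.  -242.9    5.7] [ 0.2 -0.9  6.1]
0.41878055102342243 [ 1.1 -0.7 -0.9]
19.6333
```

View pics/w6.png

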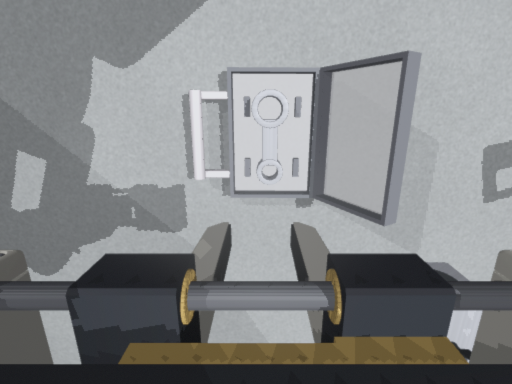

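The clamp lies flat between the blocks, big ring at (270,108) and small ring at (269,171). I'll re-measure the case and lid before closing.

```bash
python3 - <<'E'
from h import *
im=cv2.imread("pics/w6.png")
cv2.imwrite("pics/w6c.png",cv2.resize(im[45:225,185:425],None,fx=3.3,fy=3.3,interpolation=cv2.INTER_CUBIC))
E
```

```text
(no output)
```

View pics/w6c.png

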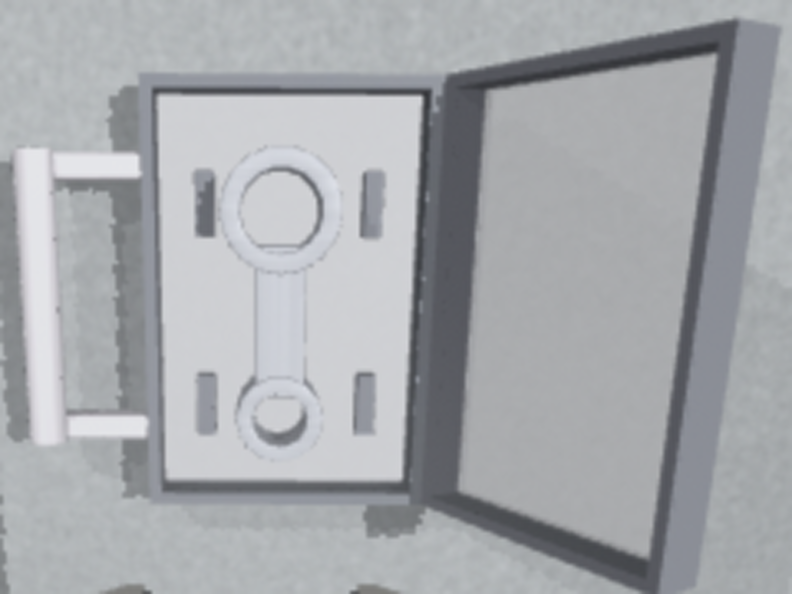

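```bash
python3 - <<'E'
from h import *
np.set_printoptions(precision=1,suppress=True)
c=tuple(np.load("w6.npy",allow_pickle=True))
P=lambda x,y:(185+(x+.5)/3.3-.5,45+(y+.5)/3.3-.5)
obs=[((-38,-34),(204,204),14),((-38,34),(373,204),14),((44,-34),(206,404),14),((44,34),(365,404),14),((0,-100),(40,296),30),((-85,-58),(139,73),24),((85,-58),(152,503),24)]
w=[plane(c,*P(*o[1]),o[2]) for o in obs]
t,y,r=fitpose([o[0] for o in obs],w);print(t,y);print(r)
def loc(p): 
    l=p[:2]-t; return [l@[np.cos(y),np.sin(y)],l@[-np.sin(y),np.cos(y)]]
b=loc(plane(c,*P(281,208),32));s=loc(plane(c,*P(279,418),32));print("clamp rings",np.array(b),np.array(s))
for q,x in [((737,20),-85),((655,592),85)]:
    e,d=ray(c,*P(*q)); n=np.array([np.cos(y),np.sin(y),0]); o=np.array([t[0],t[1],0])+x*n
    p=e+d*((o-e)@n)/(d@n); l=p-np.array([*t,0]); print("y,z",l@[-np.sin(y),np.cos(y),0],p[2])
E
```

```text
[ 549.5 -237.9] -0.16603426309860106
[[ 0.5 -0.6]
 [ 0.  -0.6]
 [ 0.2 -0.3]
 [-0.3 -0.3]
 [-1.7  1.4]
 [ 0.7 -0.3]
 [ 0.6  0.6]]
clamp rings [-35.9  -4.1] [46.2 -3.6]
y,z 117.15892043343742 121.24656973580954
y,z 117.80378935110981 119.56996917119943
```

```bash
cat >> h.py <<'E'
T2=np.array([549.5,-238.0]);Y2=-0.166
E
python3 - <<'E'
from h import *
from bench import robot
np.set_printoptions(precision=1,suppress=True)
O=[np.pi,0,Y2+np.pi]; W=lambda x,y,z:list(wcase(T2,Y2,(x,y,z)))
robot.move_ptp(W(0,185,200),O)
robot.move_gripper(0.0)
robot.move_linear(W(0,170,95),speed=200)
print(robot.current_t())
f0=np.array(robot.current_contact_force())
C,S=np.cos,np.sin
# to upright
for th in (1.95,1.75,1.6):
    r=robot.move_linear(W(0,58-116*C(th)+20*S(th)+17.5,95+ (2.0-th)*50),speed=90,f_stop=25); print(th,r,np.array(robot.current_contact_force())-f0)
d=robot.get_image("wrist");cv2.imwrite("pics/w7.png",d["img"])
d=robot.get_image("side");cv2.imwrite("pics/s7.png",cv2.resize(d["img"][100:230,240:400],None,fx=4,fy=4))
d=robot.get_image("scene");cv2.imwrite("pics/sc7.png",cv2.resize(d["img"][150:270,100:260],None,fx=4,fy=4))
print(robot.current_t(),robot.current_tcp_pos())
E
```

```text
21.9333
1.95 False [-0.9  0.7 -0.7]
1.75 False [-0.1 -1.  -0.3]
1.6 False [ 1.   1.1 -0.9]
23.3667 [ 565.9 -140.6  115. ]
```

View pics/sc7.png

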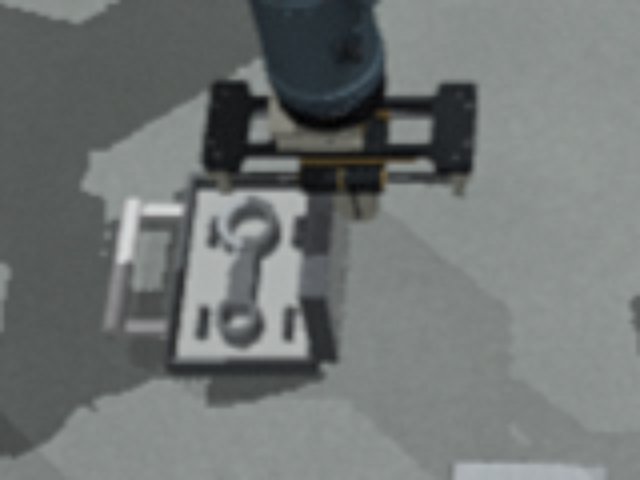

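View pics/s7.png

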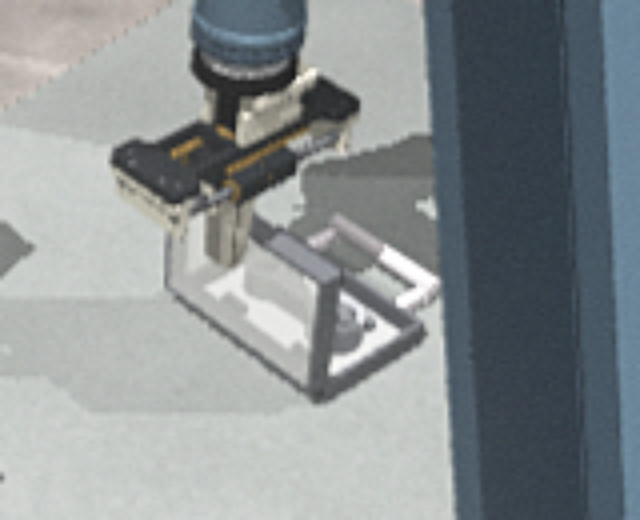

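View pics/w7.png

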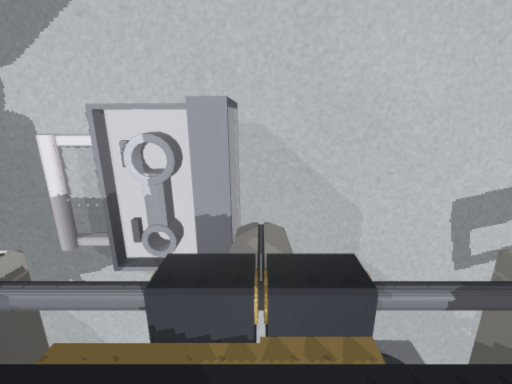

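```bash
python3 - <<'E'
from h import *
from bench import robot
np.set_printoptions(precision=1,suppress=True)
W=lambda x,y,z:list(wcase(T2,Y2,(x,y,z)))
f0=np.array(robot.current_contact_force())
C,S=np.cos,np.sin;s=106
for th in (1.45,1.25,1.05,.85,.65,.45,.25,.1):
    r=robot.move_linear(W(0,58-s*C(th)+20*S(th)+17.5,24+s*S(th)+20*C(th)),speed=100,f_stop=25); print(th,r,np.array(robot.current_contact_force())-f0)
    if r: break
print(robot.move_linear(W(0,58-s+17.5,38),speed=30,f_stop=15),robot.current_tcp_pos(),np.array(robot.current_contact_force())-f0)
d=robot.get_image("side");cv2.imwrite("pics/s8.png",cv2.resize(d["img"][100:230,240:400],None,fx=4,fy=4))
print(robot.current_t())
E
```

```text
1.45 False [-0.8 -1.   0.6]
1.25 False [-0.3 -1.3 -1.1]
1.05 False [-0.3 -1.6  0. ]
0.85 False [-1.7 -1.5 -0.3]
0.65 False [-1.1 -2.1 -0.8]
0.45 False [-1.2 -1.8  0.3]
0.25 False [-0.5 -1.6 -0.7]
0.1 False [-0.8 -0.9 -0.9]
True [ 545.1 -267.8   44.2] [-2.5 -0.2  8.8]
26.75
```

View pics/s8.png

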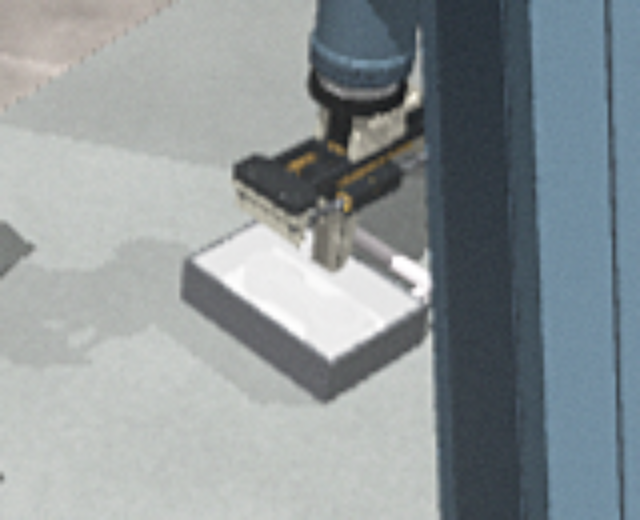

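The lid is shut: contact came at TCP z = 44.2, where a closed lid's top should be. Next I'll re-measure the case before gripping the handle.

```bash
python3 - <<'E'
from h import *
from bench import robot
W=lambda x,y,z:list(wcase(T2,Y2,(x,y,z)))
robot.move_linear(W(30,-40,200),speed=300)
d=robot.get_image("wrist");im=d["img"];cv2.imwrite("pics/w9.png",im);np.save("w9.npy",np.array(cam(d),dtype=object),allow_pickle=True)
cv2.imwrite("pics/w9c.png",cv2.resize(im[30:230,160:400],None,fx=3.2,fy=3,interpolation=cv2.INTER_CUBIC))
robot.move_gripper(0.6)
print(robot.current_t(),robot.current_gripper_width())
E
```

```text
28.4917 0.6007476540579677
```

View pics/w9c.png

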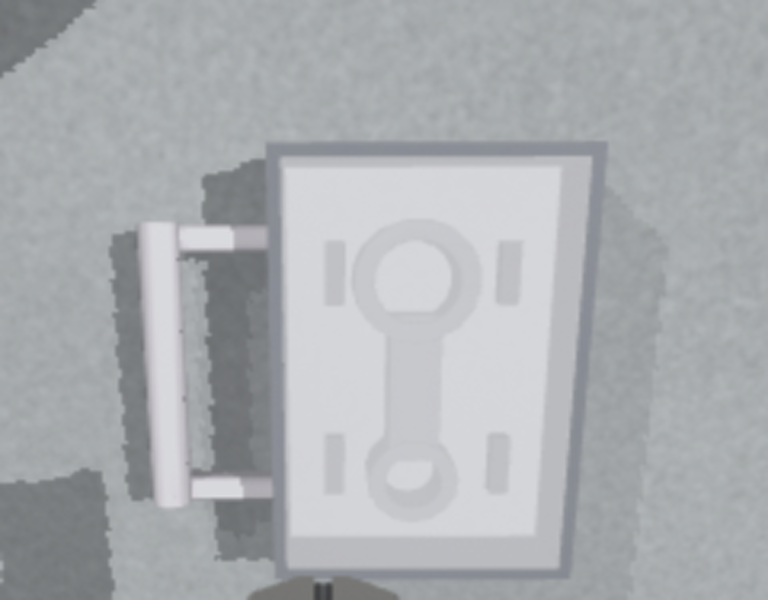

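```bash
python3 - <<'E'
from h import *
from bench import robot
np.set_printoptions(precision=2,suppress=True)
c=tuple(np.load("w9.npy",allow_pickle=True))
P=lambda x,y:(160+(x+.5)/3.2-.5,30+(y+.5)/3-.5)
obs=[((-85,-58),(267,144),44),((-85,58),(607,143),44),((85,58),(570,577),44),((85,-58),(282,575),44)]
w=[plane(c,*P(*o[1]),o[2]) for o in obs]
t,y,r=fitpose([o[0] for o in obs],w);print(t,y);print(r)
h=plane(c,*P(166.5,365),22);l=h[:2]-t
print("handle",h,l@[np.cos(y),np.sin(y)],l@[-np.sin(y),np.cos(y)])
for q in [(160,224),(172,505)]: print(plane(c,*P(*q),22))
for a in np.linspace(0,np.pi,7):
    pass
for p in [(0,-100,3),(0,-60,130),(0,58+22,158),(0,200,130),(0,260,3)]:
    for k in (0,np.pi): print(robot.inverse_kinematics(list(wcase(t,y,p)),[np.pi,0,y+k]))
E
```

```text
[ 549.52 -238.09] -0.15845632690331618
[[ 0.72 -0.06]
 [ 0.99 -0.93]
 [-0.25 -1.12]
 [-1.45  2.12]]
handle [ 531.98 -336.92   22.  ] -1.7232036467659169 -100.364818630131
[ 477.01 -327.4    22.  ]
[ 591.95 -347.7    22.  ]
[-0.74  0.61  1.57 -0.    0.97  0.99]
[-0.74  0.61  1.57  0.    0.97 -2.15]
[-0.68  0.44  1.49 -0.    1.21  1.05]
[-0.68  0.44  1.49  0.    1.21 -2.1 ]
[-0.47  0.37  1.54 -0.    1.24  1.26]
[-0.47  0.37  1.54  0.    1.24 -1.88]
[-0.26  0.39  1.58 -0.    1.18  1.47]
[-0.26  0.39  1.58  0.    1.18 -1.67]
[-0.16  0.55  1.68 -0.    0.92  1.57]
[-0.16  0.55  1.68  0.    0.92 -1.57]
```

```bash
cat >> h.py <<'E'
T3=np.array([549.5,-237.8]);Y3=-0.165
W3=lambda x,y,z:list(wcase(T3,Y3,(x,y,z)))
def hpos(a):
    c,s=np.cos,np.sin
    if a<=np.pi/2: return 58-158*c(a)+22*s(a),158*s(a)+22*c(a)
    b=a-np.pi/2; return 102-22*c(b)+158*s(b),158*c(b)+22*s(b)
E
python3 - <<'E'
from h import *
from bench import robot
np.set_printoptions(precision=1,suppress=True)
O=[np.pi,0,Y3+np.pi]
robot.move_ptp(W3(0,-100,100),O)
robot.move_gripper(0.42)
print(robot.move_linear(W3(0,-100,30),speed=150,f_stop=12))
f0=np.array(robot.current_contact_force())
print(robot.move_linear(W3(0,-100,4),speed=60,f_stop=10),robot.current_tcp_pos())
d=robot.get_image("wrist");cv2.imwrite("pics/w10.png",d["img"])
robot.move_gripper(0.0)
print(robot.current_t(),robot.current_gripper_width(),np.array(robot.current_contact_force())-f0)
d=robot.get_image("wrist");cv2.imwrite("pics/w11.png",d["img"])
E
```

```text
False
False [ 533.  -336.3    3.7]
31.3417 0.16624567577157423 [-0.3 -0.8  1. ]
```

View pics/w11.png

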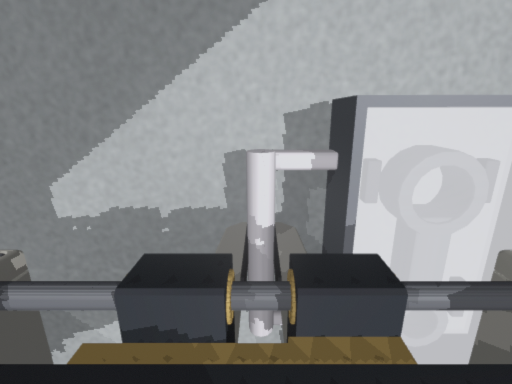

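```bash
python3 - <<'E'
from h import *
from bench import robot
np.set_printoptions(precision=1,suppress=True)
p=np.array(robot.current_tcp_pos()); f0=np.array(robot.current_contact_force())
u=np.array([-np.sin(Y3),np.cos(Y3),0])
def tgt(a):
    y,z=hpos(a); return list(p+u*(y+100)+np.array([0,0,z-22]))
for a in np.radians([12,24,36,48]):
    r=robot.move_linear(tgt(a),speed=60,f_stop=40); print(np.degrees(a),r,np.array(robot.current_contact_force())-f0,robot.current_ft_torque())
    if r: break
np.save("p0.npy",p)
d=robot.get_image("side");cv2.imwrite("pics/s12.png",cv2.resize(d["img"][60:230,220:400],None,fx=3.5,fy=3.5))
d=robot.get_image("scene");cv2.imwrite("pics/sc12.png",cv2.resize(d["img"][130:270,90:260],None,fx=4,fy=4))
print(robot.current_t(),robot.current_gripper_width())
E
```

```text
12.000000000000002 False [ 2.4  2.3 -4.9] [ 0.1 -0.2  0. ]
24.000000000000004 False [ 1.2  0.9 -5.1] [-0.3 -0.2  0. ]
36.0 False [ 1.2  0.3 -3.3] [-0.3 -0.1  0.1]
48.00000000000001 False [ 0.8 -1.5  1.1] [-0.7  0.2  0.1]
34.325 0.16468969631281166
```

View pics/s12.png

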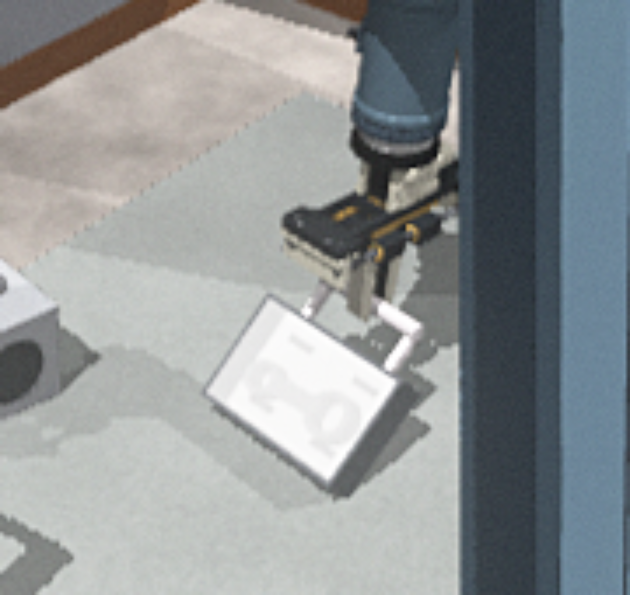

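View pics/sc12.png

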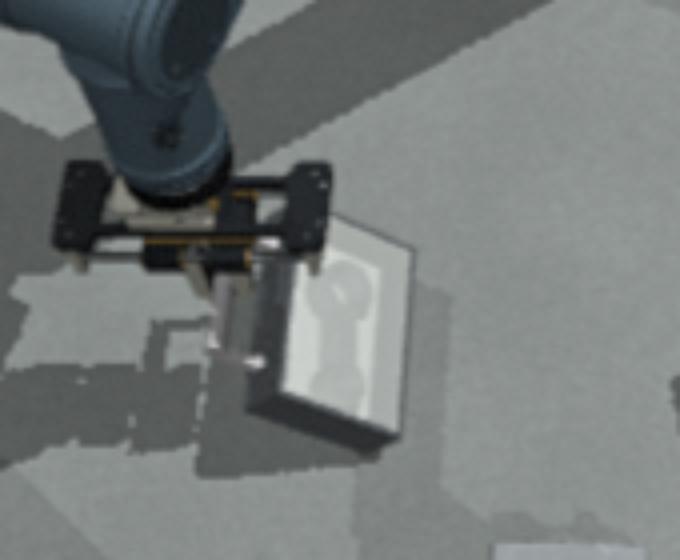

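```bash
python3 - <<'E'
from h import *
from bench import robot
np.set_printoptions(precision=1,suppress=True)
p=np.load("p0.npy"); f0=np.array(robot.current_contact_force())
u=np.array([-np.sin(Y3),np.cos(Y3),0])
def tgt(a):
    y,z=hpos(a); return list(p+u*(y+100)+np.array([0,0,z-22]))
for a in np.radians([60,72,84]):
    r=robot.move_linear(tgt(a),speed=60,f_stop=40); print(np.degrees(a),r,np.array(robot.current_contact_force()),np.array(robot.current_ft_torque()))
    if r: break
d=robot.get_image("side");cv2.imwrite("pics/s13.png",cv2.resize(d["img"][60:230,220:400],None,fx=3.5,fy=3.5))
d=robot.get_image("scene");cv2.imwrite("pics/sc13.png",cv2.resize(d["img"][130:270,90:260],None,fx=4,fy=4))
print(robot.current_t(),robot.current_gripper_width())
E
```

```text
59.99999999999999 False [-3.3 -6.   7.6] [-1.3  0.5  0. ]
72.0 False [-6.  -4.  15.6] [-0.8  0.8  0.1]
84.0 False [-8.3  0.6 20.6] [-0.   1.1  0.1]
36.55 0.16289082482850992
```

View pics/s13.png

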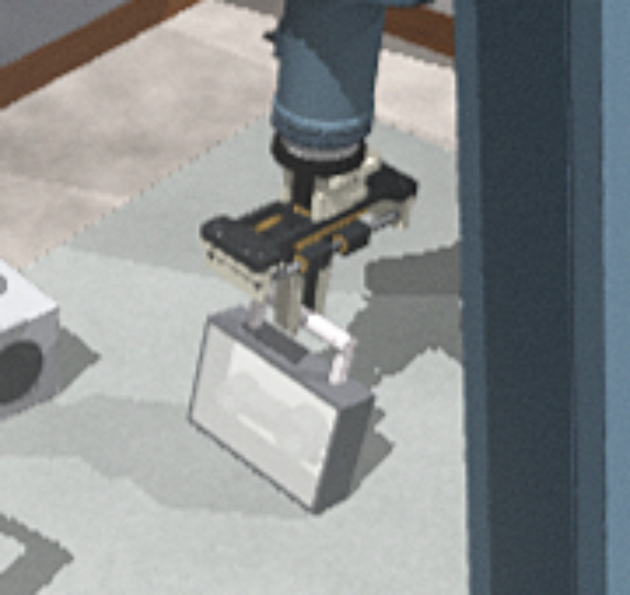

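View pics/sc13.png

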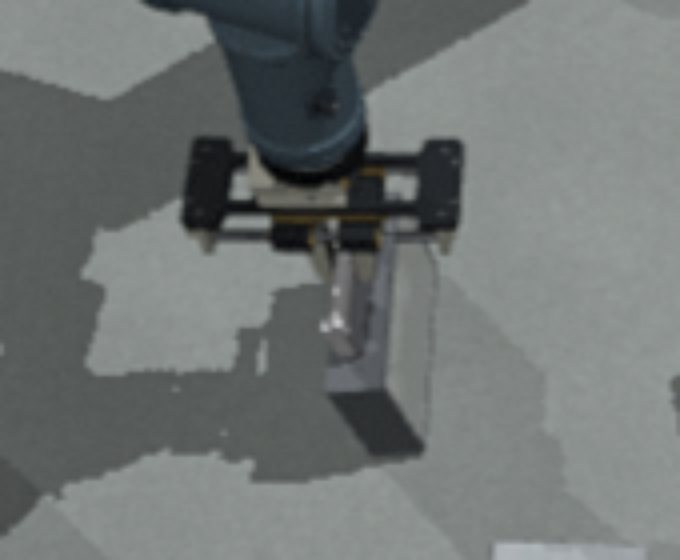

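```bash
python3 - <<'E'
from h import *
from bench import robot
np.set_printoptions(precision=1,suppress=True)
for i in range(3):
    q=np.array(robot.current_tcp_pos()); 
    if robot.current_contact_force()[2]<8: break
    robot.move_linear(list(q+[0,0,0.8]),speed=20); print(np.array(robot.current_tcp_pos()),np.array(robot.current_contact_force()),np.array(robot.current_ft_torque()))
p=np.load("p0.npy");u=np.array([-np.sin(Y3),np.cos(Y3),0]);y,z=hpos(np.radians(84));print(p+u*(y+100)+np.array([0,0,z-22]),robot.current_t())
E
```

```text
[ 559.6 -174.8  145.3] [-3.3  0.9  1. ] [ 0.1  0.4 -0. ]
[ 560.  -175.7  141.7] 36.9083
```

```bash
python3 - <<'E'
from h import *
np.set_printoptions(precision=1,suppress=True)
D=lambda x,y:("side",220+x/3.5-.4,60+y/3.5-.4)
S=lambda x,y:("scene",90+x/4-.4,130+y/4-.4)
a,ra=tri([S(386,390),D(208,317)]);b,rb=tri([S(425,455),D(189,422)]);print(a,ra,b,rb)
v=a-b;u=np.array([-np.sin(Y3),np.cos(Y3),0]);print("len",np.linalg.norm(v),"angle from horiz",np.degrees(np.arctan2(v[2],-v@u)))
e=[proj("side",wcase(T3,Y3,(x,102,0)) ) for x in (-85,85)];print((np.array(e)-[220,60])*3.5)
E
```

```text
[ 648.8 -160.5  117.6] [1.6, 1.6] [ 651.3 -144.    -0.2] [1.4, 1.4]
len 118.98974916514788 angle from horiz 81.92530213457746
[[317.4 513.7]
 [191.9 417.8]]
```

```bash
cat > roll.py <<'E'
from h import *
from bench import robot
import sys
np.set_printoptions(precision=1,suppress=True)
def go(angs,off,speed=60):
    p=np.load("p0.npy");u=np.array([-np.sin(Y3),np.cos(Y3),0])
    for a in angs:
        y,z=hpos(np.radians(a)); t=p+u*(y+100)+np.array([0,0,z-22+off])
        r=robot.move_linear(list(t),speed=speed,f_stop=30)
        f=np.array(robot.current_contact_force());q=np.array(robot.current_tcp_pos())
        print(a,r,f,np.array(robot.current_ft_torque()),"err",q-t,"off",round(off,1))
        if r: break
        if f[2]>7: off+=min(2.5,(f[2]-3)*.15)
    for n,c in (("side",(60,230,220,400)),("scene",(130,270,110,280))):
        d=robot.get_image(n);cv2.imwrite(f"pics/{n}_{int(a)}.png",cv2.resize(d["img"][c[0]:c[1],c[2]:c[3]],None,fx=3.5,fy=3.5))
    print(robot.current_t(),robot.current_gripper_width(),"off",off)
E
python3 -c "
from roll import *
go([90,98,106],3.4,50)"
```

```text
90 False [-4.9  0.6  7.2] [-0.1  0.8  0.1] err [-0.2  0.3  0.8] off 3.4
98 False [-0.1  0.3 -8.2] [ 0.  -0.2 -0. ] err [-0.3  0.8 -0.9] off 4.0
106 False [-0.6  0.2 -5.3] [ 0. -0.  0.] err [0.1 0.3 0.3] off 4.0
38.6833 0.15881124030252097 off 4.033476827855724
```

View pics/side_106.png

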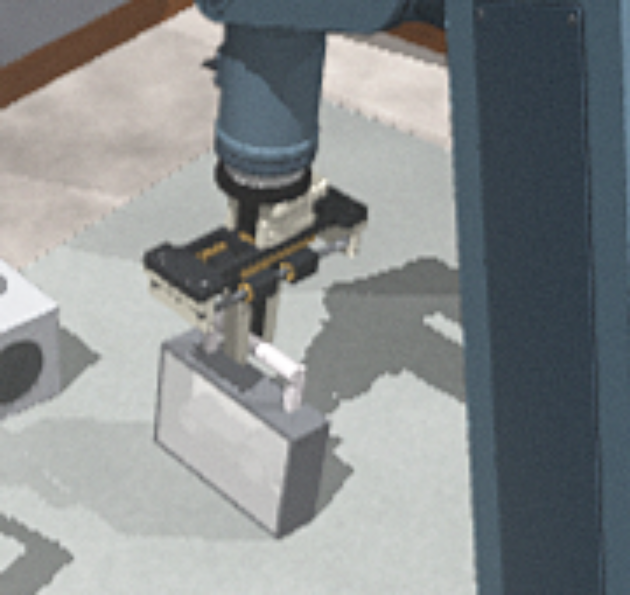

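View pics/scene_106.png

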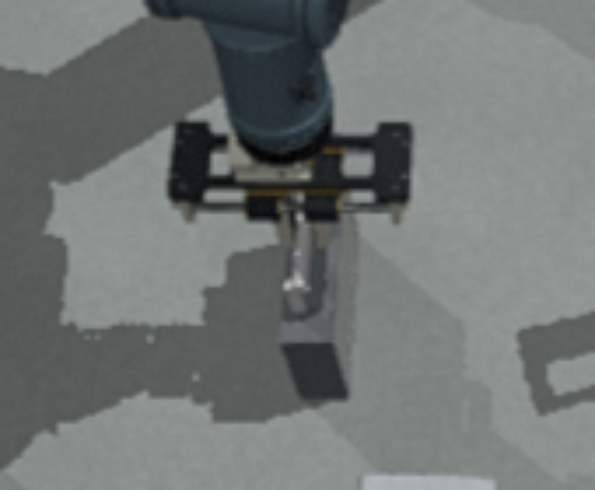

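```bash
python3 - <<'E'
from h import *
from bench import robot
np.set_printoptions(precision=1,suppress=True)
D=lambda x,y:("side",220+x/3.5-.4,60+y/3.5-.4)
S=lambda x,y:("scene",110+x/3.5-.4,130+y/3.5-.4)
u=np.array([-np.sin(Y3),np.cos(Y3),0])
a,ra=tri([S(333,345),D(164,347)]);b,rb=tri([S(348,399),D(155,440)]);print(a,ra,b,rb)
v=a-b;print("len",np.linalg.norm(v),"angle",np.degrees(np.arctan2(v[2],-v@u)))
for q in (a,b,np.array(robot.current_tcp_pos())): print("case y,z",(q-[*T3,0])@u,q[2])
E
```

```text
[ 657.  -107.4  109.8] [1.8, 1.8] [ 659.1 -102.8   -0.3] [0.9, 0.9]
len 110.19715547668186 angle 87.4807297246236
case y,z 146.29043558727585 109.80779606727724
case y,z 151.133887200725 -0.2758567482768273
case y,z 124.0138859506151 144.5415301631591
```

```bash
cat > roll2.py <<'E'
from h import *
from bench import robot
np.set_printoptions(precision=1,suppress=True)
u=np.array([-np.sin(Y3),np.cos(Y3),0]);ax=np.array([np.cos(Y3),np.sin(Y3),0])
def snap(tag):
    for n,c in (("side",(60,230,180,360)),("scene",(130,270,110,280))):
        d=robot.get_image(n);cv2.imwrite(f"pics/{n}_{tag}.png",cv2.resize(d["img"][c[0]:c[1],c[2]:c[3]],None,fx=3.5,fy=3.5))
def rep(t=None):
    q=np.array(robot.current_tcp_pos());print(np.array(robot.current_contact_force()),np.array(robot.current_ft_torque()),"yz",np.array([(q-[*T3,0])@u,q[2]]), "" if t is None else q-t, robot.current_t())
E
python3 - <<'E'
from roll2 import *
R0=R.from_euler('xyz',[np.pi,0,Y3+np.pi])
for i in range(4):
    q=np.array(robot.current_tcp_pos())
    if robot.current_contact_force()[2]>3: break
    robot.move_linear(list(q-[0,0,0.8]),speed=20); rep()
q=np.array(robot.current_tcp_pos()); np.save("q0.npy",q)
piv=np.array([*T3,0])+148*u; piv=piv+ax*((q-piv)@ax)
for dl in (10,20,32):
    Rd=R.from_rotvec(-ax*np.radians(dl)); print(dl,Rd.apply(q-piv)+piv,robot.inverse_kinematics(list(Rd.apply(q-piv)+piv),list((Rd*R0).as_euler('xyz'))))
E
```

```text
[-2.4  1.5  1.7] [ 0.1  0.3 -0.1] yz [123.9 144.5]  38.9333
[-4.5  2.3  5.9] [ 0.3  0.6 -0. ] yz [123.9 144.5]  39.1833
10 [574.5 -90.6 146.5] [-0.2  0.4  1.6 -0.2  1.2 -1.6]
20 [578.7 -65.5 144. ] [-0.1  0.4  1.5 -0.4  1.2 -1.4]
32 [583.5 -36.6 135.3] [ 0.1  0.5  1.5 -0.6  1.3 -1.1]
```

```bash
python3 - <<'E'
from roll2 import *
R0=R.from_euler('xyz',[np.pi,0,Y3+np.pi]); q=np.load("q0.npy")
piv=np.array([*T3,0])+148*u; piv=piv+ax*((q-piv)@ax)
for dl in (8,16,24,32):
    Rd=R.from_rotvec(-ax*np.radians(dl)); t=Rd.apply(q-piv)+piv
    r=robot.move_linear(list(t),list((Rd*R0).as_euler('xyz')),speed=50,f_stop=30); print(dl,r);rep(t)
    if r: break
snap("d32")
E
```

```text
8 False
[ 0.2 -0.3 -7.9] [ 0.4 -0.2  0. ] yz [144.6 145.3] [-0.2  0.4 -1.1] 39.7417
16 False
[-0.2 -0.5 -8.6] [ 0.6 -0.3  0. ] yz [164.3 145.3] [ 0.  -0.3 -0.2] 40.3
24 False
[ 0.6 -0.7 -4. ] [ 0.5 -0.3  0. ] yz [184.2 142.3] [ 0.4 -0.5  0.5] 40.8583
32 False
[0.4 1.8 4.6] [ 0.3 -0.2  0. ] yz [203.9 136.5] [ 0.8 -0.3  1.2] 41.4167
```

View pics/side_d32.png

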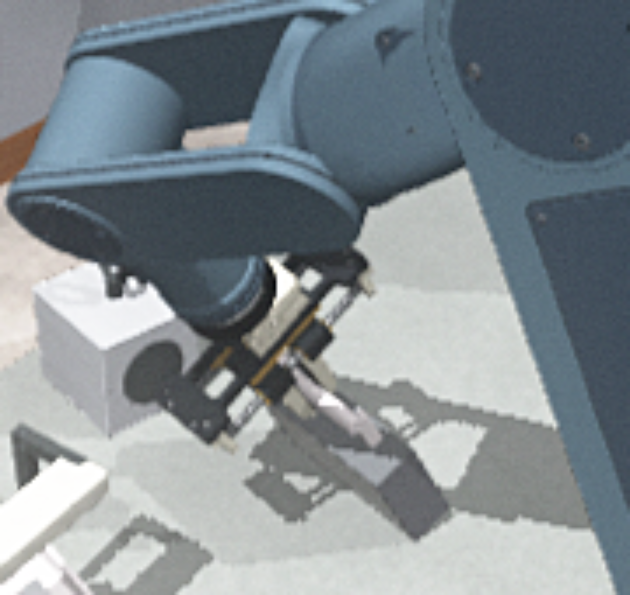

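View pics/scene_d32.png

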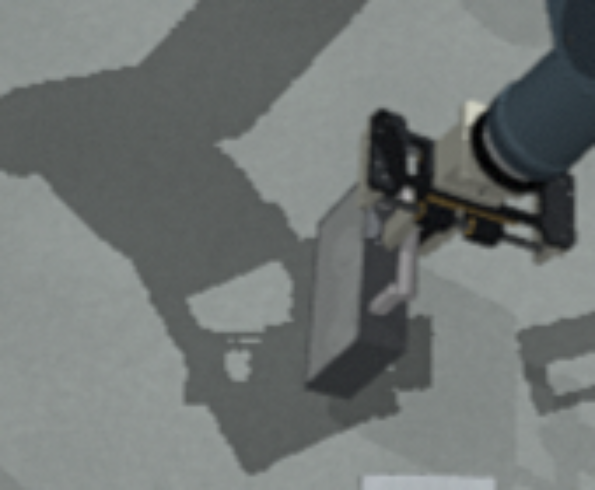

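```bash
python3 - <<'E'
from roll2 import *
for c,x,y in (("side",180+418/3.5-.4,60+540/3.5-.4),("side",180+450/3.5-.4,60+503/3.5-.4),("scene",110+352/3.5-.4,130+397/3.5-.4),("scene",110+308/3.5-.4,130+385/3.5-.4)):
    for z in (0,25):
        p=plane(c,x,y,z)-[*T3,0]; print(c,z,"x,y",p@ax,p@u)
q=np.array(robot.current_tcp_pos());Rt=R.from_euler('xyz',robot.current_eef_rot());b=q-14.7*Rt.apply([0,0,1])-[*T3,0]
print("bar yz",b@u,b[2],np.hypot(158,22))
E
```

```text
side 0 x,y -84.3689112644162 152.5783204074933
side 25 x,y -100.74243489093466 171.2998995817618
side 0 x,y -68.81076542305638 97.05250967988158
side 25 x,y -85.59297581555055 117.23266009045501
scene 0 x,y 84.5733992704062 155.4665079098563
scene 25 x,y 95.6247661433688 157.921063121421
scene 0 x,y 73.0163187066757 115.2149460243092
scene 25 x,y 84.27898796635039 118.40543545805066
bar yz 211.297669202029 149.0787925588361 159.52429282087414
```

```bash
cat >> roll2.py <<'E'
R0=R.from_euler('xyz',[np.pi,0,Y3+np.pi])
def step(b,tilt,ye,off=0.,x0=None,speed=50,grip=14.7):
    Rd=R.from_rotvec(-ax*np.radians(tilt))*R0; b=np.radians(b)
    y=ye-22*np.cos(b)+158*np.sin(b); z=158*np.cos(b)+22*np.sin(b)+off
    t=np.array([*T3,0])+ax*x0+u*y+np.array([0,0,z])+grip*Rd.apply([0,0,1])
    r=robot.move_linear(list(t),list(Rd.as_euler('xyz')),speed=speed,f_stop=30); print("b",np.degrees(b),r);rep(t); return r
E
python3 - <<'E'
from roll2 import *
x0=(np.array(robot.current_tcp_pos())-[*T3,0])@ax; print("x0",x0); np.save("x0.npy",x0)
for b,tl in ((36,32),(43,32),(50,31),(57,28)):
    if step(b,tl,154,x0=x0): break
snap("b57")
E
```

```text
x0 1.25414910376666
b 36.0 False
[0.1 0.6 2.6] [-0.2 -0.3  0. ] yz [221.  128.4] [ 0.2 -0.3  0.1] 42.0417
b 43.0 False
[ 1.2 -0.5 -0.8] [-0.  -0.4  0.2] yz [238.2 117.4] [-0.2  0.4 -0.6] 42.5833
b 50.0 False
[ 1.8 -1.3 -1. ] [ 0.1 -0.4  0.1] yz [253.6 105.4] [-0.2  0.3 -0.4] 43.125
b 57.00000000000001 False
[ 0.7  0.  -1.2] [ 0.1 -0.4  0.1] yz [267.6  91.3] [-0.1  0.  -0.2] 43.6833
```

View pics/side_b57.png

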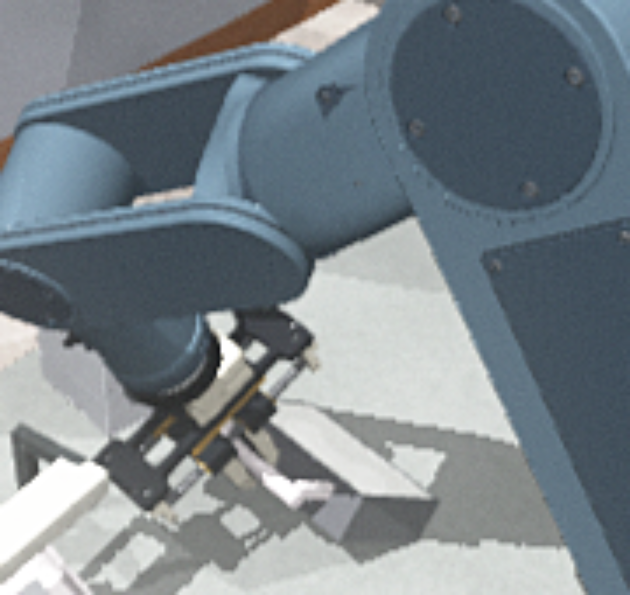

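View pics/scene_b57.png

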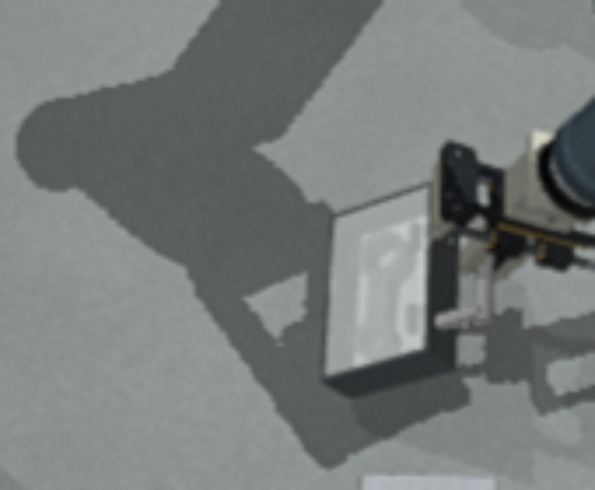

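```bash
python3 - <<'E'
from roll2 import *
x0=float(np.load("x0.npy"))
for b,tl in ((64,23),(71,17),(78,10),(84,4)):
    if step(b,tl,154,x0=x0,speed=45): break
snap("b84")
E
```

```text
b 64.0 False
[ 1.7  0.6 -1.2] [ 0.1 -0.4  0.1] yz [280.6  75.6] [ 0.1 -0.   0.1] 44.3917
b 71.0 False
[ 1.  -1.  -2.3] [ 0.1 -0.3  0.2] yz [291.7  58.1] [-0.2 -0.2 -0.1] 45.0
b 78.0 False
[ 0.7  0.8 -2.1] [ 0.1 -0.3  0.1] yz [301.5  40. ] [-0.   0.1  0.2] 45.6083
b 84.0 False
[ 0.   1.  -2.1] [ 0.1 -0.2  0.1] yz [307.8  23.8] [-0.3  0.   0. ] 46.1417
```

View pics/side_b84.png

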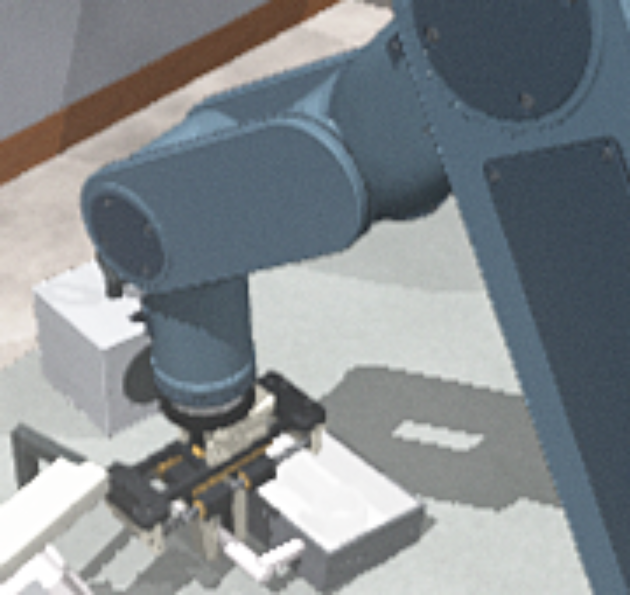

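View pics/scene_b84.png

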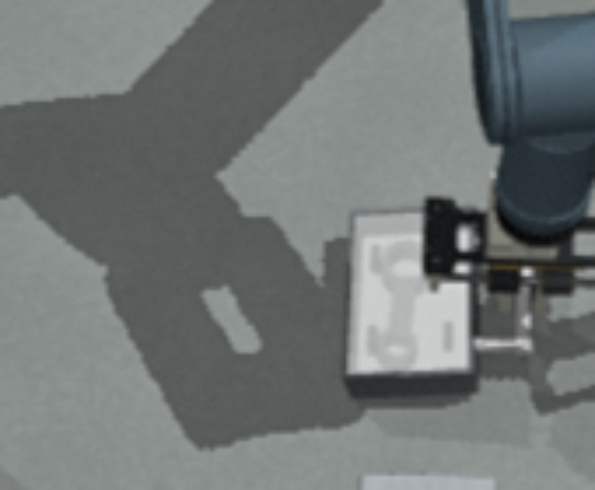

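Almost flat, with the clamp visible inside through the window. I'll lower the last few degrees until the bench takes the weight, then open a little and lift off.

```bash
python3 - <<'E'
from roll2 import *
x0=float(np.load("x0.npy"))
step(88,0,154,x0=x0,speed=30)
step(90,0,154,x0=x0,speed=20)
q=np.array(robot.current_tcp_pos())
for i in range(3):
    if robot.current_contact_force()[2]>1: break
    q=q-[0,0,1.]; 
    if q[2]<3: break
    robot.move_linear(list(q),speed=15);rep()
robot.move_gripper(0.35)
rep()
d=robot.get_image("side");cv2.imwrite("pics/s20.png",cv2.resize(d["img"][150:270,180:320],None,fx=5,fy=5))
E
```

```text
b 88.0 False
[ 0.9  3.  -1.6] [ 0.2 -0.1  0. ] yz [311.2  12.9] [-0.1  0.1  0.1] 46.775
b 90.0 False
[ 0.  -0.8 -0.9] [-0.6  0.   0.1] yz [311.6   7.4] [ 0.1 -0.4  0.1] 47.2
[-2.3 -0.4  5.6] [-0.2  0.3 -0. ] yz [311.6   7.1]  47.45
[-0.1  0.1  0.2] [ 0.1 -0.2 -0. ] yz [311.6   6.2]  47.9833
```

View pics/s20.png

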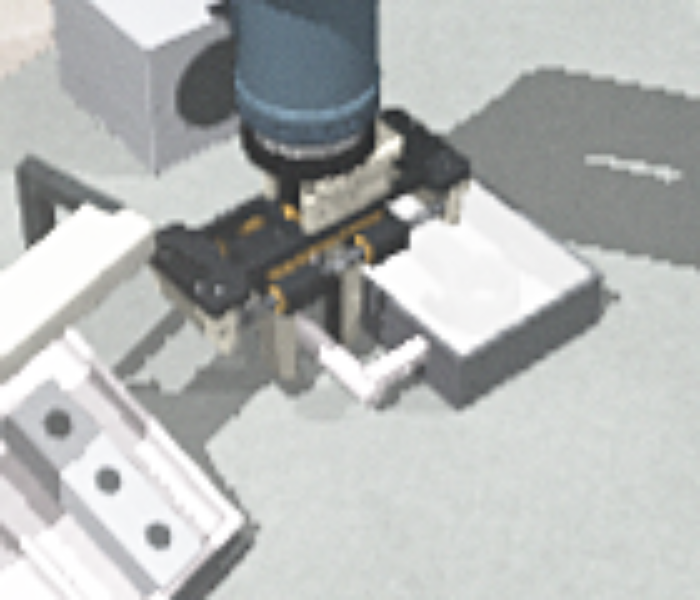

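```bash
python3 - <<'E'
from roll2 import *
q=np.array(robot.current_tcp_pos())
print(robot.move_linear(list(q+[0,0,60]),speed=80,f_stop=15))
robot.move_linear(list(q+[0,0,200]-80*u),speed=200); rep()
d=robot.get_image("wrist");cv2.imwrite("pics/w21.png",d["img"]);np.save("w21.npy",np.array(cam(d),dtype=object),allow_pickle=True)
snap("end")
print(robot.current_t())
E
```

```text
False
[ 0.2  0.6 -0.1] [ 0.1 -0.1 -0. ] yz [232. 205.]  49.8917
50.0417
```

View pics/w21.png

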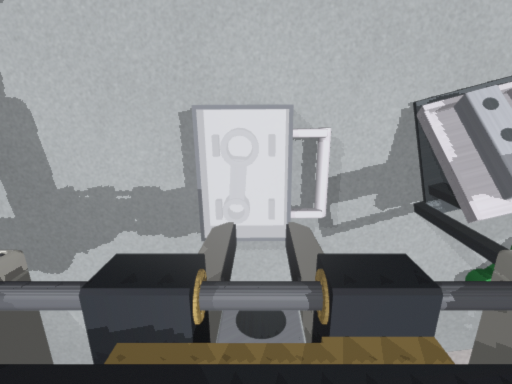

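View pics/side_end.png

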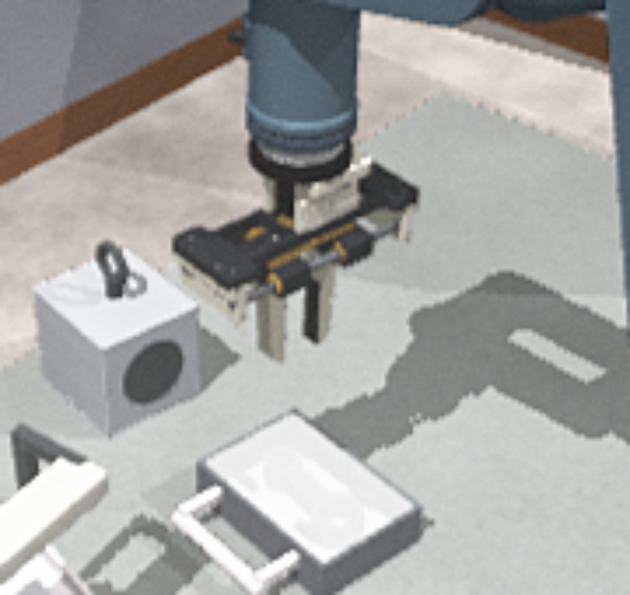

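View pics/scene_end.png

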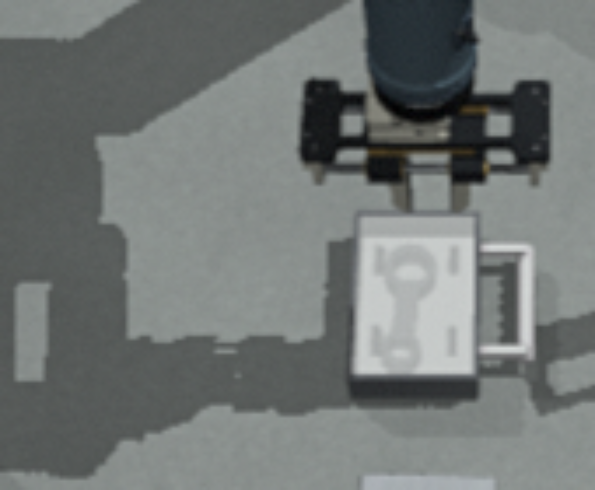

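```bash
python3 - <<'E'
from h import *
im=cv2.imread("pics/w21.png");cv2.imwrite("pics/w21c.png",cv2.resize(im[90:250,180:340],None,fx=3.7,fy=3.7,interpolation=cv2.INTER_CUBIC))
E
```

```text
(no output)
```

View pics/w21c.png

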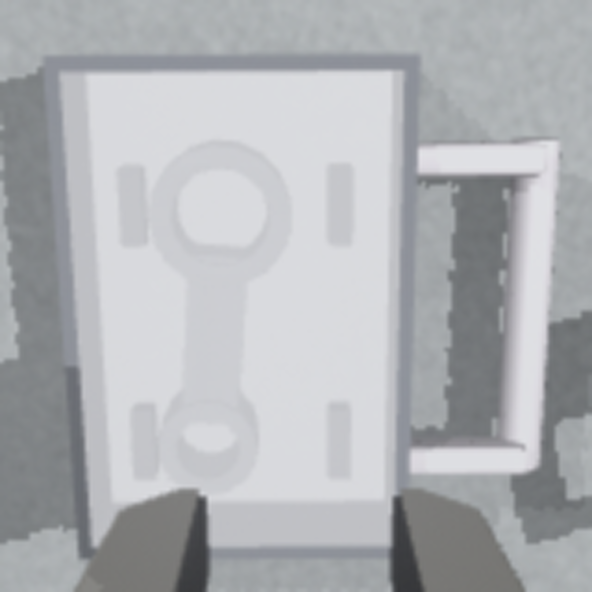

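```bash
python3 - <<'E'
from h import *
np.set_printoptions(precision=1,suppress=True)
c=tuple(np.load("w21.npy",allow_pickle=True))
P=lambda x,y:(c,180+(x+.5)/3.7-.5,90+(y+.5)/3.7-.5)
D=lambda x,y:("side",180+x/3.5-.4,60+y/3.5-.4)
S=lambda x,y:("scene",110+x/3.5-.4,130+y/3.5-.4)
for n,o in dict(hinge_xm=[P(45,57),D(422,508),S(357,212)],hand_xm=[P(420,55),D(322,562),S(479,214)],hinge_xp=[P(82,557),D(295,411),S(352,376)],hand_xp=[D(199,463),S(478,376)]).items(): print(n,*tri(o))
E
```

```text
hinge_xm [491.3 -72.6  40.4] [0.8, 0.6, 1.1]
hand_xm [511.9  39.9  45. ] [2.2, 1.4, 2.0]
hinge_xp [657.2 -97.3  42.6] [2.4, 2.2, 2.3]
hand_xp [674.5  13.7  41.3] [0.5, 0.5]
```

```bash
python3 - <<'E'
from roll2 import *
robot.move_linear(W3(1,228,70),speed=200)
print(robot.move_linear(W3(1,228,41),speed=30,f_stop=8)); rep()
robot.move_linear(W3(1,225,200),speed=200); robot.sleep(0.3)
d=robot.get_image("wrist");cv2.imwrite("pics/w22.png",d["img"])
d=robot.get_image("scene");cv2.imwrite("pics/sc22.png",d["img"]);print(robot.current_t())
E
```

```text
True
[-1.4  0.4  6.2] [ 0.1  0.1 -0. ] yz [228.   44.2]  51.6833
53.0167
```

View pics/sc22.png

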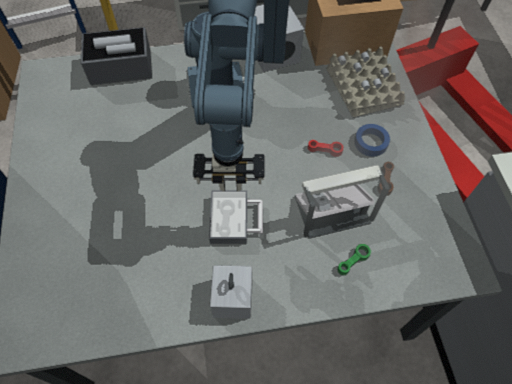

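View pics/w22.png

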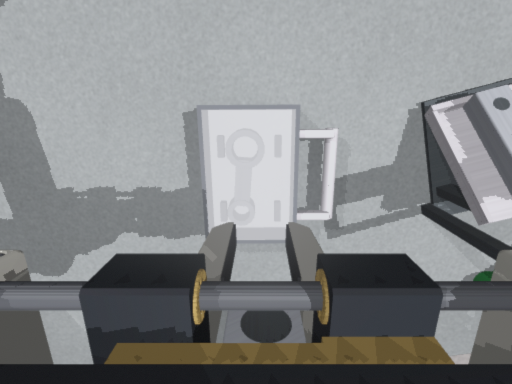

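The press made contact at z = 44.2, so the case is flat and shut. The clamp is visible inside, and the tape (372,139) and spacer are where they were. Handing in.

```bash
python3 -c "
from bench import robot
robot.hand_in();print(robot.current_t())"
```

```text
the job is handed in; nothing more can be done
the job is handed in; nothing more can be done
```

The case is lying flat on the bench on its lid, shut, with the clamp inside. I handed it in at about 53 s of the 72 s allowed; no verdict was given.

I took the grey two-ring clamp from the rack at the slope angle and laid it between the blocks. Then I shut the lid and rolled the case over by its handle.

**Last checks**
- **Flat and shut:** a light press on the upturned base touched at z = 44.2 mm, against 44 mm for the shut case. Corner heights measured from the pictures came out between 40 and 45 mm, within measuring error.
- **Clamp inside:** it shows through the window lying between the block rows. Before the lid was shut it measured about 2 mm along and 4 mm across from the case's centre.
- **Other parts:** in the last picture the tape roll, the red, brown and green look-alikes, and the spacer look to be where they were. I compared them by eye and did not measure them.

**What did not go to plan**
- **Lid pushed back:** I pushed the lid from about 1.88 to 2.1 rad to make room for the gripper. The case slid about 16 mm, so I measured it again.
- **Handle slip:** while rolling, the bar slipped about 4 mm in the grip, and pressing on it peaked at about 21 N.
- **Case lifted just past upright:** it hung briefly from the handle and its standing edge ended up roughly 45–50 mm along the bench. I set it back down, tilted the gripper with the case past the balance point, measured the new edge and lowered it slowly.

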